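# Load filter cartridges into a finned carrier and slide it to the next station

## Robot

A 6-joint arm with a two-finger parallel gripper is mounted at the origin on the work surface. World frame = base frame: x ahead of the robot, y to its left, z up, the work surface at z = 0. Lengths are in mm, angles in rad, forces in N, time in s.
With the tool pointing down it reaches from about 350 to 775 mm from the base axis. Payload 5.5 kg.
Tool frame: the origin (TCP) lies midway between the tips of the shut fingers; the grasp point (between the pads) lies 19 mm behind it; z points along the fingers, y is the line along which they close (so a half turn about z gives the same grasp; the last joint's range is limited). The gripper opens to 85 mm and grips with 20 to 120 N. Pads are 22 mm wide; open, the fingers measure 114 mm over their backs; the gripper's body (76 mm by 85 mm) begins 54 mm behind the grasp point. The pads swing forward as they close: fully open they stand 13 mm farther back than shut.
Start: joints at [1.153, 0.313, 0.046, 1.304, 0, 1.431], TCP at [157.712, 552.991, 231.323] pointing down, gripper open.
Joint ranges: [-2.76, 2.76], [-0.86, 1.69], [-1.03, 1.26], [-2.2, 2.34], [-1.47, 1.5], [-3.14, 3.14]. Speed limits (rad/s): [2.57, 2.57, 3.14, 3.14, 3.14, 3.14].

## Interface

Orientations are given as a 3x3 rotation matrix whose columns are the frame's x, y, z axes.
In Python, from cell import arm gives the robot as it stands.
- The arm moves only by the tool move_arm, never from a script. Its argument "motion" is a list that holds one entry, the list of rows, each a list of 7 numbers: the opening, from 0 (shut) to 1 (fully open), then the shift along the tool's x, y, z in units of 30 mm (1.0 is 30 mm), then the turn, a rotation vector about the tool's x, y, z in units of 5 degrees (1.0 is 5 degrees). In form: [[[grip, tx, ty, tz, rx, ry, rz], ...]]. A call has 1 to 5 rows; each row shifts and turns the commanded pose from where the row before left it, along the tool's axes as they then stand; what a row does not reach is not made up. A row lasts 1/12 s, in which the tool goes at most 41.7 mm and 7.16 degrees, less where a joint would pass 70% of its speed; a pose out of reach is approached as far as the arm can. A call is refused whole if a number of a shift passes 1 or a number of a turn 1, either way. A call with a gripper value outside its range is refused whole. The fingers move at their own pace and stop on an object; the grip force is fixed at half the most. Time passes only in rows, so rows that do not move let the fingers close. It gives the time, the measured TCP pose, the force, the opening and the grip force at its end, in the units of the state.
- arm.read_state(): the state, without advancing time (a new reading comes with each control period).
- arm.get_image(name): name is "scene" or "top" or "wrist"; returns a dict with "frame" (420x560x3 uint8, red, green, blue), "intrinsics" (3x3 intrinsics, pixels), "camera_from_world" (4x4, takes a point from world to camera coordinates); the wrist camera has in their place "tool_from_camera" (4x4, takes a point from camera to tool coordinates, whose origin is the TCP and whose axes are the flange's). Camera axes: x right, y down, z forward; pixel columns grow to the right and rows downward; lengths in mm; the calibration is good to about 2 mm. A picture is of the moment at which its call begins: read the wrist's pose just before it. There is no depth.
- arm.close_job(): hands the job in; it is judged then, once.
Trained networks look in the newest picture that a camera, given by its name, has taken for a name from the list of things; names that differ only in an ending like _2 or _b are one class to them, and where a whole thing is asked for, a point or a joint stands for the part that bears it (a point fixed in the world has none). Each returns a list of dicts, best first, with "p" (0 to 1); they miss things now and then, are a little off and sometimes report something else, mostly with a low value. They report only what shows in the picture. A call takes as long as a camera call. They do not tell look-alikes from the thing itself.
- arm.boxes_of(camera, label): "centre" ([row, column] in pixels, amid what is visible of it).
- arm.spot_point(camera, label): "centre" ([row, column] in pixels: a listed point, or the origin of a listed thing).
The state is a dict: "time_s": time; "qpos": joint angles; "joint_velocities": joint speeds; "joint_efforts": joint torques, N m; "tool_pos": TCP position; "tcp_rot": TCP orientation; "force": force on the tool from outside, world axes, zero at the start; "moment": the same for the moment, N m; "gripper_width": finger opening in mm; "grip_force": force on a finger pad.
Only numpy, scipy, OpenCV 4.12 (cv2) and the standard library are available. Lean on these libraries where they do the work, as an engineer would, in place of code of your own. Each camera call takes 0.05 s, during which the arm holds its last target. There are 200 camera calls.

## Task

Lay the two filter cartridges from the blue tray in the two empty wells of the carrier, one in each, lying flat on the well floor; the cartridge already in the middle well stays there. The fins leave no room for fingers beside a cartridge and the tray leaves none at its ends, so you will need to lift each out by its sides, put it down on the bench and take it again by its ends; set the cartridges down gently, never dropping them. When both are in, and only then, slide the carrier along its rail until it is fully home against the black end stop, and leave the jar, the beaker and the yellow filter disc alone.

Things in the scene. Friction and masses are not known exactly. Their poses are not given: they have to be found in the camera images.
- cartridge_a: filter cartridge: white cylinder 24 mm in diameter between two black square end caps 26 x 26 x 6 mm, 60 mm long over all, 50 g, rigid; both ends and all four sides are alike. Origin at its middle (13 mm above what it lies on), x along its length. Starts lying crosswise in the tray, its ends about 5 mm from the tray's long walls.
- cartridge_b: filter cartridge: white cylinder 24 mm in diameter between two black square end caps 26 x 26 x 6 mm, 60 mm long over all, 50 g, rigid; both ends and all four sides are alike. Origin at its middle (13 mm above what it lies on), x along its length. Starts lying crosswise in the tray beside the other one, at least 40 mm between them and 35 mm from each to the tray's end wall.
- cartridge_c: filter cartridge: white cylinder 24 mm in diameter between two black square end caps 26 x 26 x 6 mm, 60 mm long over all, 50 g, rigid; both ends and all four sides are alike. Origin at its middle (13 mm above what it lies on), x along its length. Starts in the middle well of the carrier and stays there.
- tray: fixed open blue tray, 200 mm (its x) x 80 mm (its y), 30 mm high, walls and floor 5 mm thick. Origin at the centre of its underside, on the bench; x along its length. The cartridges lie along its y on its floor, 5 mm above the bench.
- well0 (a point): centre of the floor of the carrier's well next to the black post, 32 mm above the bench. x: direction in which a cartridge lies in the well; y: along the rail to the end stop; z up. Three wells side by side at 40 mm pitch along y, each 34 mm wide (y) between two aluminium fins 6 mm thick, 48 mm long (x) and 44 mm high above the well floor, so a cartridge sticks out 6 mm at each end.
- well1 (a point): the same for the middle well, taken by cartridge_c at the start. Wells are open at both ends (x) apart from lips 4 mm high and 4 mm thick, whose inner faces stand 34 mm from the well's centre.
- well2 (a point): the same for the well farthest from the black post, nearest the end stop.
- post_top (a point): centre of the top of the carrier's black plastic post, by which it is pushed or held: 30 mm wide (x), 14 mm thick (y, along the rail), 44 mm high above the carrier's plate, its top 76 mm above the bench; 16 mm of space between it and the nearest fin; free on its other side. Axes as for well0.
- carrier (a joint): how far the carrier has slid along its rail, m: 0 at the start, 0.12 is fully home against the end stop, in the +y direction of the wells. It slides with about 2.5 N of friction and stays where it is left.
- rail: fixed rail on the bench: dark steel base 90 mm (x) x 310 mm (y) x 10 mm with two rails up to 22 mm, and a black rubber end stop 44 mm high at its +y end. Origin at the centre of its underside; y along the rail towards the stop.
- jar: bystander: amber glass jar 64 mm in diameter, 100 mm high; origin at the centre of its underside. Leave alone.
- beaker: bystander: clear glass beaker 70 mm in diameter, 90 mm high; origin at the centre of its underside. Leave alone.
- filter_disc: bystander: yellow and white filter disc 50 mm in diameter, 10 mm thick with a 12 mm nozzle on top; origin at the centre of its underside. Leave alone.
Things that resemble listed ones, but are neither listed nor needed, are in the scene too. What is shaped like the cartridge_c but green or purple is not meant.

How it is judged:
By the outcome, as a careful person would: the job done as asked, in the order asked, and still so for the second after the job is handed in, with the robot touching nothing.
It also fails if it takes over 72 s, if anything falls off the work surface, if the arm or the gripper's body presses on something with over 40 N, if the wrist force passes 120 N, or if a joint passes its speed limit or range.

## Working session

There is one attempt and no reset: what is moved stays moved. The work goes in short steps, Python scripts to look and compute and a tool call to move; the robot and the scene stay as the last step left them, time stands still between calls to the robot, and variables do not carry over. Pictures are saved under pics/ and viewed, at most 13 in all, crops included, and the job is handed in when it is done.

Besides the shell and the picture viewer there is one more tool, called as name([rows], argument=value, ...), one row to a line, values as JSON. move_arm: Moves the arm, as the interface text tells. Its arguments: {"type":"object","properties":{"motion":{"type":"array"}},"required":["motion"]}

```bash
ls; mkdir -p pics; cat > h.py <<'E'
from cell import arm
import numpy as np, cv2
def cam(n):
    st=arm.read_state(); im=arm.get_image(n); K=np.array(im["intrinsics"])
    if n=="wrist":
        T=np.eye(4);T[:3,:3]=st["tcp_rot"];T[:3,3]=st["tool_pos"]
        W=T@np.array(im["tool_from_camera"]); C=np.linalg.inv(W)
    else: C=np.array(im["camera_from_world"])
    return im["frame"],K,C
def ray(K,C,rc,z):
    d=np.linalg.inv(K)@[rc[1],rc[0],1]; W=np.linalg.inv(C); d=W[:3,:3]@d;o=W[:3,3]
    return o+d*(z-o[2])/d[2]
def proj(K,C,p):
    q=K@(C[:3,:3]@np.array(p)+C[:3,3]); return q[1]/q[2],q[0]/q[2]
def save(f,name): cv2.imwrite("pics/"+name,np.ascontiguousarray(f[:,:,::-1]))
E
python3 - <<'E'
from h import *
print(arm.read_state())
fs=[]
Z=dict(cartridge_a=18,tray=0,well0=32,well1=32,well2=32,post_top=76,rail=0,jar=0,beaker=0,filter_disc=0)
for n in["top","scene"]:
    f,K,C=cam(n); fs.append(f)
    print(n,np.linalg.inv(C)[:3,3].round())
    for l,z in Z.items():
        for r in arm.spot_point(n,l)[:5]:
            print(n,l,round(r["p"],2),np.round(r["centre"]),ray(K,C,r["centre"],z).round(1))
    save(f,n+"0.png")
E
```

```text
pics
{'time_s': 0.0, 'qpos': array([ 1.15339635e+00,  3.14022664e-01,  4.49479736e-02,  1.30360106e+00,
       -1.37766162e-06,  1.43118681e+00]), 'joint_velocities': array([ 9.82591138e-04, -6.45885079e-04,  1.36606461e-03, -3.79778414e-04,
        3.36214511e-06, -2.61822242e-04]), 'joint_efforts': array([-2.52881064e-04, -4.80626106e+01,  2.98532277e+01,  1.92715251e-02,
       -1.48055597e-04, -1.91742430e-06]), 'tool_pos': array([157.48235674, 552.46604148, 230.3835359 ]), 'tcp_rot': array([[-9.61663613e-01,  2.74230775e-01, -7.60631965e-04],
       [ 2.74231706e-01,  9.61662112e-01, -1.71862876e-03],
       [ 2.60170046e-04, -1.86133214e-03, -9.99998234e-01]]), 'force': array([0.18747699, 0.06241018, 0.07230076]), 'moment': array([-0.00473512, -0.03435266, -0.00754278]), 'grip_force': 0.0, 'gripper_width': 85.31286908296968}
top [ 453.   23. 1025.]
top cartridge_a 0.87 [149. 211.] [755.3 172.8  18. ]
top cartridge_a 0.67 [203. 258.] [631.9  62.9  18. ]
top cartridge_a 0.66 [263. 438.] [ 504.4 -335.8   18. ]
top cartridge_a 0.66 [129. 311.] [805.9 -54.9  18. ]
top cartridge_a 0.
[... 1149 characters left out ...]
   0. ]
scene well0 0.96 [243. 287.] [619.4  27.1  32. ]
scene well0 0.9 [258. 320.] [611.2 110.4  32. ]
scene well0 0.86 [253. 301.] [624.7  69.7  32. ]
scene well1 0.96 [243. 287.] [619.4  27.1  32. ]
scene well1 0.9 [258. 320.] [611.2 110.4  32. ]
scene well1 0.86 [253. 301.] [624.7  69.7  32. ]
scene well2 0.96 [243. 287.] [619.4  27.1  32. ]
scene well2 0.9 [258. 320.] [611.2 110.4  32. ]
scene well2 0.86 [253. 301.] [624.7  69.7  32. ]
scene post_top 0.97 [219. 266.] [620.8 -31.1  76. ]
scene rail 0.68 [270. 318.] [622.1 114.4  -0. ]
scene jar 0.77 [303. 257.] [767.8  54.6   0. ]
scene beaker 0.86 [249. 193.] [ 739.8 -155.2   -0. ]
scene filter_disc 0.62 [267. 452.] [433.3 357.1   0. ]
```

```bash
python3 - <<'E'
import cv2
a=cv2.imread("pics/top0.png");b=a[110:330,90:490]
cv2.imwrite("pics/top0c.png",cv2.resize(b,(800,440),interpolation=cv2.INTER_CUBIC))
a=cv2.imread("pics/scene0.png");b=a[130:350,140:480]
cv2.imwrite("pics/scene0c.png",cv2.resize(b,(800,518),interpolation=cv2.INTER_CUBIC))
E
```

```text
(no output)
```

View pics/top0c.png

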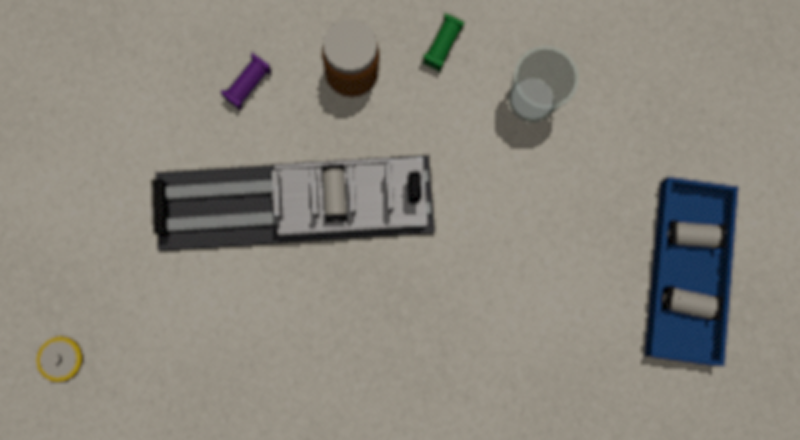

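View pics/scene0c.png

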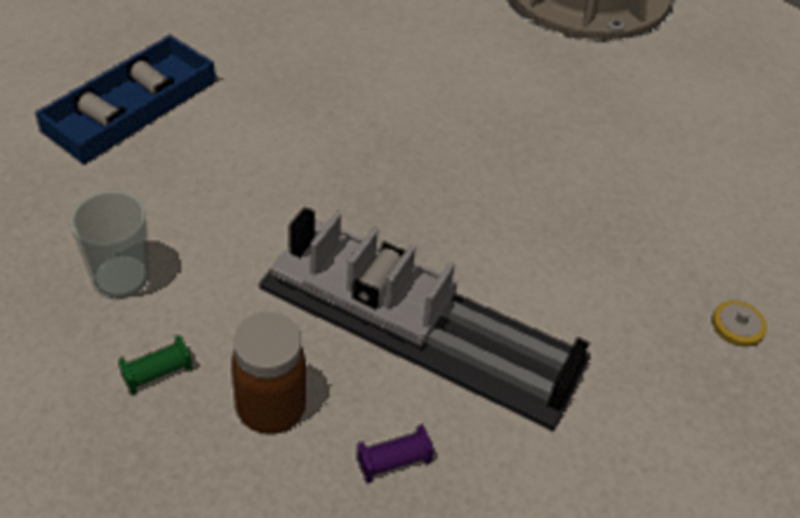

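Candidates for cartridge a/b, as top-camera pixels (row, col):
- **White, in the blue tray:** (226,438) and (263,438). These two fit the description.
- **White, in the carrier:** (203,258). This is cartridge_c and stays where it is.
- **Look-alikes on the bench:** purple (149,211) and green (129,311). Neither is meant.

The crop shows all of this clearly. The post is at about (204,296) and the end stop at about (213,170). I'll move above the tray for a close look.

move_arm([
  [[0.6,-0.9,-0.8,0,0,0,0],[0.6,-0.9,-0.8,0,0,0,0],[0.6,-0.9,-0.8,0,0,0,0],[0.6,-0.9,-0.8,0,0,0,0],[0.6,-0.9,-0.8,0,0,0,0]],
])

```text
time_s: 1.52
tool_pos: [255.1, 399.2, 231.3]
tcp_rot: [[-0.962, 0.274, 0.0], [0.274, 0.962, 0.0], [-0.0, 0.0, -1.0]]
force: [0.0, -0.1, 0.2]
gripper_width: 51.0
grip_force: 0.0
```

move_arm([
  [[0.6,-0.9,-0.8,0,0,0,0],[0.6,-0.9,-0.8,0,0,0,0],[0.6,-0.9,-0.8,0,0,0,0],[0.6,-0.9,-0.8,0,0,0,0],[0.6,-0.9,-0.8,0,0,0,0]],
])

```text
time_s: 1.93
tool_pos: [352.1, 246.6, 231.6]
tcp_rot: [[-0.962, 0.274, 0.001], [0.274, 0.962, 0.0], [-0.001, 0.001, -1.0]]
force: [0.3, 0.7, -0.6]
gripper_width: 51.4
grip_force: 0.0
```

move_arm([
  [[0.6,-0.9,-0.8,0,0,0,0],[0.6,-0.9,-0.8,0,0,0,0],[0.6,-0.9,-0.8,0,0,0,0],[0.6,-0.9,-0.8,0,0,0,0],[0.6,-0.9,-0.8,0,0,0,0]],
])

```text
time_s: 2.35
tool_pos: [449.2, 94.0, 231.6]
tcp_rot: [[-0.962, 0.274, 0.001], [0.274, 0.962, 0.0], [-0.001, 0.0, -1.0]]
force: [1.4, 0.5, -0.2]
gripper_width: 51.3
grip_force: 0.0
```

move_arm([
  [[0.6,-0.5,-0.95,0,0,0,1],[0.6,-0.5,-0.95,0,0,0,0],[0.6,-0.5,-0.95,0,0,0,0],[0.6,-0.5,-0.95,0,0,0,0],[0.6,-0.5,-0.95,0,0,0,0]],
])

```text
time_s: 2.77
tool_pos: [470.4, -65.4, 231.4]
tcp_rot: [[-0.934, 0.357, 0.0], [0.357, 0.934, 0.0], [-0.0, 0.0, -1.0]]
force: [0.6, -0.2, 0.7]
gripper_width: 51.2
grip_force: 0.0
```

move_arm([
  [[0.6,-0.5,-0.95,0,0,0,0],[0.6,-0.5,-0.95,0,0,0,0],[0.6,-0.5,-0.95,0,0,0,0],[0.6,-0.5,-0.95,0,0,0,0],[0.6,-0.5,-0.95,0,0,0,0]],
])

```text
time_s: 3.18
tool_pos: [489.5, -225.3, 231.4]
tcp_rot: [[-0.934, 0.357, 0.0], [0.357, 0.934, -0.0], [-0.0, 0.0, -1.0]]
force: [0.5, 0.3, 0.9]
gripper_width: 51.3
grip_force: 0.0
```

move_arm([
  [[0.6,-0.5,-0.95,0,0,0,0],[0.6,-0.5,-0.95,0,0,0,0],[0.6,0,0,0,0,0,1],[0.6,0,0,0,0,0,1],[0.6,0,0,0,0,0,1]],
])

```text
time_s: 3.6
tool_pos: [497.1, -288.5, 230.9]
tcp_rot: [[-0.806, 0.591, -0.0], [0.591, 0.806, 0.001], [0.001, 0.0, -1.0]]
force: [0.7, 0.9, 0.2]
gripper_width: 51.2
grip_force: 0.0
```

move_arm([
  [[0.6,0,0,0,0,0,1],[0.6,0,0,0,0,0,1],[0.6,0,0,0,0,0,1],[0.6,0,0,0,0,0,1],[0.6,0,0,0,0,0,1]],
])

```text
time_s: 4.02
tool_pos: [497.2, -287.5, 231.2]
tcp_rot: [[-0.482, 0.876, -0.0], [0.876, 0.482, 0.0], [0.0, 0.0, -1.0]]
force: [-0.1, -0.5, 0.5]
gripper_width: 51.5
grip_force: 0.0
```

move_arm([
  [[0.6,0,0,0,0,0,1],[0.6,0,0,0,0,0,1],[0.6,0,0,0,0,0,1],[0.6,0,0,0,0,0,1],[0.6,0,0,0,0,0,1]],
])

```text
time_s: 4.43
tool_pos: [497.3, -287.6, 231.2]
tcp_rot: [[-0.067, 0.998, 0.0], [0.998, 0.067, 0.0], [0.0, 0.0, -1.0]]
force: [0.1, -0.4, -0.5]
gripper_width: 51.3
grip_force: 0.0
```

move_arm([
  [[0.6,0,0,0,0,0,1],[0.6,0,0,0,0,0,0.6],[0.6,0,0,0,0,0,0],[0.6,0,0,0,0,0,0]],
])

```text
time_s: 4.77
tool_pos: [497.3, -287.5, 231.3]
tcp_rot: [[0.067, 0.998, 0.0], [0.998, -0.067, 0.0], [0.0, 0.0, -1.0]]
force: [0.3, -0.9, -0.0]
gripper_width: 51.2
grip_force: 0.0
```

```bash
cat >> h.py <<'E'
def heads(st):
    R=np.array(st["tcp_rot"]); return np.degrees(np.arctan2(R[1,1],R[0,1]))
def go(x,y,z,h,st=None):
    "total shift (tool units, present axes) and turn to reach a pose"
    st=st or arm.read_state(); R=np.array(st["tcp_rot"])
    d=R.T@(np.array([x,y,z])-st["tool_pos"])/30
    dh=(heads(st)-h+180)%360-180
    print("to",(x,y,z,h),"shift",d.round(2),"turn",round(dh/5,2))
def pr():
    st=arm.read_state(); print("t",round(st["time_s"],2),np.round(st["tool_pos"],1),"head",heads(st).round(2),"F",np.round(st["force"],1),"w",round(st["gripper_width"],1),"g",round(st["grip_force"],1),"q",np.round(st["qpos"],2)); return st
E
python3 - <<'E'
from h import *
pr(); f,K,C=cam("wrist"); save(f,"w1.png")
for l,z in [("cartridge_a",18),("tray",0)]:
    for r in arm.spot_point("wrist",l): print(l,round(r["p"],2),np.round(r["centre"]),ray(K,C,r["centre"],z).round(1))
E
```

```text
t 4.77 [ 497.3 -287.5  231.3] head -3.83 F [ 0.3 -0.9 -0. ] w 51.2 g 0.0 q [-0.66  0.31  0.04  1.3   0.    0.97]
cartridge_a 0.91 [220. 286.] [ 505.1 -332.2   18. ]
cartridge_a 0.75 [220. 362.] [ 582.9 -337.3   18. ]
tray 0.65 [214. 317.] [ 538.7 -333.6    0. ]
```

View pics/w1.png

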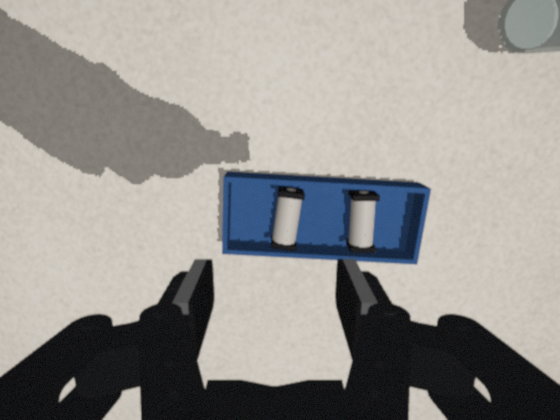

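The wrist picture shows the tray from above. The white cartridges are at about (row 218, col 287) and (220, 362), and there is room beside each. Next I'll fit their axes.

```bash
cat >> h.py <<'E'
def seg(f,K,C,box,z,mask):
    r0,r1,c0,c1=box; m=np.zeros(f.shape[:2],np.uint8); m[r0:r1,c0:c1]=mask(f[r0:r1,c0:c1].astype(int))*255
    n,lab,s,_=cv2.connectedComponentsWithStats(m); k=1+np.argmax(s[1:,4]); rc=np.argwhere(lab==k)
    P=np.array([ray(K,C,p,z)[:2] for p in rc]); (c,sz,a)=cv2.minAreaRect(P.astype(np.float32))
    b=cv2.boxPoints((c,sz,a)); e=max((b[1]-b[0]),(b[2]-b[1]),key=np.linalg.norm)
    w,V=np.linalg.eigh(np.cov((P-P.mean(0)).T)); v=V[:,1]
    print("n",len(rc),"mean",P.mean(0).round(1),"rect",np.round(c,1),np.round(sz,1),"axis",(np.degrees(np.arctan2(e[1],e[0]))%180).round(1),"pca",(np.degrees(np.arctan2(v[1],v[0]))%180).round(1))
white=lambda a:(a.min(2)>110)&(a.max(2)-a.min(2)<45)
E
python3 - <<'E'
from h import *
f,K,C=cam("wrist")
print(np.linalg.inv(C)[:3,3].round(1))
seg(f,K,C,(185,252,260,312),24,white)
seg(f,K,C,(185,252,340,385),24,white)
blue=lambda a:(a[:,:,2]>a[:,:,0]+25)
seg(f,K,C,(150,280,200,450),30,blue)
E
```

```text
[ 501.3 -216.1  373.7]
n 1017 mean [ 506.  -331.1] rect [ 505.8 -331.9] [49.3 22.4] axis 78.5 pca 78.3
n 991 mean [ 582.  -339.1] rect [ 581.8 -340.3] [49. 22.] axis 86.6 pca 87.3
n 13210 mean [ 540.9 -328.5] rect [ 541.6 -330.3] [ 84.  199.3] axis 172.8 pca 172.6
```

move_arm([
  [[0.6,-0.38,0.73,0.9,0,0,0],[0.6,-0.38,0.73,0.9,0,0,0],[0.6,-0.38,0.73,0.9,0,0,0],[0.6,-0.38,0.73,0.9,0,0,0],[0.6,-0.02,0.01,0.9,0,0,0]],
])

```text
time_s: 5.38
tool_pos: [585.2, -342.1, 94.4]
tcp_rot: [[0.068, 0.998, 0.003], [0.998, -0.068, -0.002], [-0.002, 0.003, -1.0]]
force: [0.4, -0.2, -0.3]
gripper_width: 51.3
grip_force: 0.0
```

move_arm([
  [[0.6,0,0,0.9,0,0,0],[0.6,0,0,0.8,0,0,0],[0.6,0,0,0.6,0,0,0],[0.6,0,0,0.4,0,0,0],[0.6,0,0,0.22,0,0,0]],
])

```text
time_s: 5.8
tool_pos: [580.9, -338.9, 6.5]
tcp_rot: [[0.068, 0.998, -0.002], [0.998, -0.068, 0.002], [0.002, -0.002, -1.0]]
force: [-1.3, -1.0, 1.1]
gripper_width: 51.3
grip_force: 0.0
```

move_arm([
  [[0.6,0,0,0,0,0,0],[0.2,0,0,0,0,0,0],[0.2,0,0,0,0,0,0],[0.2,0,0,0,0,0,0],[0.2,0,0,0,0,0,0]],
])

```text
time_s: 6.22
tool_pos: [583.0, -340.5, 10.7]
tcp_rot: [[0.068, 0.998, 0.003], [0.998, -0.068, -0.002], [-0.002, 0.003, -1.0]]
force: [-0.1, 0.7, 4.8]
gripper_width: 21.6
grip_force: 59.2
```

```bash
python3 - <<'E'
from h import *
pr(); f,K,C=cam("wrist"); save(f,"w2.png")
E
```

```text
t 6.22 [ 583.  -340.5   10.7] head -3.91 F [-0.1  0.7  4.8] w 21.6 g 59.2 q [-0.65  0.63 -0.01  0.93  0.    0.99]
```

View pics/w2.png

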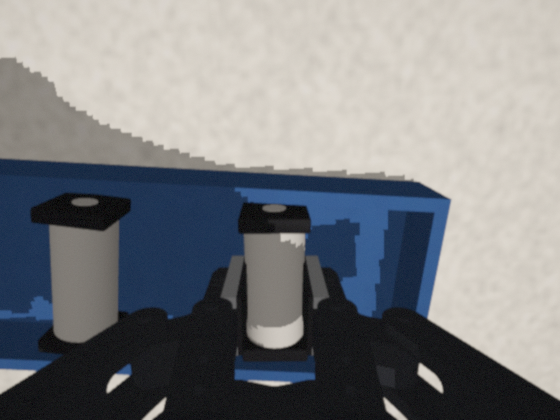

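```bash
python3 - <<'E'
from h import *
im=arm.get_image("wrist"); K=np.array(im["intrinsics"]); Ti=np.linalg.inv(np.array(im["tool_from_camera"]))
for w in(51.3,21.6):
  for d in (0,4,8,12,16,20):
    print(w,d,[np.round(proj(K,Ti,[-11,s*w/2,-d])) for s in(-1,1)])
st=arm.read_state();R=np.array(st["tcp_rot"])
# cylinder expected edges: cap top face corners if lying on tray floor (top z=31)
C=Ti@np.linalg.inv(np.block([[R,np.array(st["tool_pos"])[:,None]],[np.zeros((1,3)),np.ones((1,1))]]))
u=np.array([np.cos(np.radians(86.4)),np.sin(np.radians(86.4))]);n=np.array([u[1],-u[0]])
for dz in(0,5,10):
  print(dz,[np.round(proj(K,C,[*(np.array([583,-340])-30*u+s*13*n),31+dz])) for s in(-1,1)])
E
```

```text
51.3 0 [array([299., 218.]), array([299., 335.])]
51.3 4 [array([304., 216.]), array([304., 337.])]
51.3 8 [array([309., 215.]), array([309., 338.])]
51.3 12 [array([314., 213.]), array([314., 340.])]
51.3 16 [array([320., 212.]), array([320., 342.])]
51.3 20 [array([326., 210.]), array([326., 344.])]
21.6 0 [array([299., 252.]), array([299., 301.])]
21.6 4 [array([304., 251.]), array([304., 302.])]
21.6 8 [array([309., 251.]), array([309., 303.])]
21.6 12 [array([314., 250.]), array([314., 303.])]
21.6 16 [array([320., 249.]), array([320., 304.])]
21.6 20 [array([326., 249.]), array([326., 305.])]
0 [array([367., 245.]), array([366., 310.])]
5 [array([376., 244.]), array([375., 311.])]
10 [array([386., 243.]), array([385., 313.])]
```

```bash
python3 - <<'E'
from h import *
st=arm.read_state(); f,K,C=cam("wrist"); Ti=C@np.block([[np.array(st["tcp_rot"]),np.array(st["tool_pos"])[:,None]],[np.zeros((1,3)),np.ones((1,1))]])
for w in(51.3,21.6):
  for d in (0,4,8,12,16):
    print(w,d,[np.round(proj(K,Ti,[11,s*w/2,-d])) for s in(-1,1)])
u=np.array([np.cos(np.radians(86.4)),np.sin(np.radians(86.4))]);n=np.array([u[1],-u[0]])
for dz in(0,5,10):
  print(dz,[np.round(proj(K,C,[*(np.array([583,-340])+30*u+s*13*n),31+dz])) for s in(-1,1)])
c=f[190:350,200:370]; save(cv2.resize(c,(680,640),interpolation=cv2.INTER_CUBIC)[:600],"w2c.png")
E
```

```text
51.3 0 [array([252., 215.]), array([252., 338.])]
51.3 4 [array([256., 214.]), array([256., 339.])]
51.3 8 [array([260., 212.]), array([260., 341.])]
51.3 12 [array([264., 211.]), array([264., 343.])]
51.3 16 [array([269., 209.]), array([269., 345.])]
21.6 0 [array([252., 251.]), array([252., 302.])]
21.6 4 [array([256., 250.]), array([256., 303.])]
21.6 8 [array([260., 250.]), array([260., 304.])]
21.6 12 [array([264., 249.]), array([264., 305.])]
21.6 16 [array([269., 248.]), array([269., 305.])]
0 [array([224., 240.]), array([223., 314.])]
5 [array([229., 238.]), array([228., 315.])]
10 [array([234., 237.]), array([233., 317.])]
```

View pics/w2c.png

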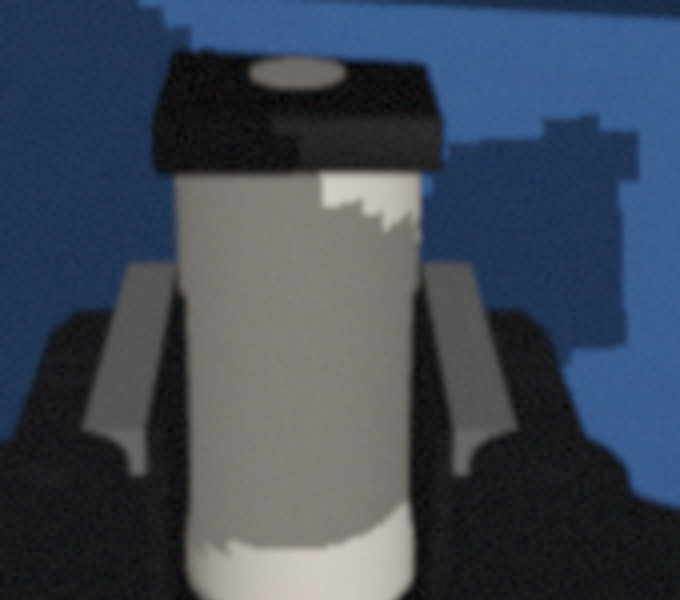

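The pad tips stand about 4 mm behind the TCP at this width. They hold the cylinder just at its axis, which is marginal, so I'll regrip 4 mm lower and then lift a little to check.

move_arm([
  [[0.45,0,0,0,0,0,0],[0.45,0,0,0,0,0,0],[0.45,0,0,0.13,0,0,0],[0.45,0,0,0,0,0,0],[0.45,0,0,0,0,0,0]],
])

```text
time_s: 6.78
tool_pos: [581.5, -339.4, 4.1]
tcp_rot: [[0.068, 0.998, -0.001], [0.998, -0.068, 0.001], [0.001, -0.001, -1.0]]
force: [0.6, 0.2, -0.9]
gripper_width: 38.3
grip_force: 0.0
```

move_arm([
  [[0.2,0,0,0,0,0,0],[0.2,0,0,0,0,0,0],[0.2,0,0,0,0,0,0],[0.2,0,0,0,0,0,0]],
])

```text
time_s: 7.12
tool_pos: [582.1, -339.9, 5.3]
tcp_rot: [[0.068, 0.998, 0.001], [0.998, -0.068, -0.0], [-0.0, 0.001, -1.0]]
force: [-0.5, 0.8, 4.1]
gripper_width: 22.0
grip_force: 60.2
```

```bash
python3 - <<'E'
from h import *
pr()
E
```

```text
t 7.12 [ 582.1 -339.9    5.3] head -3.92 F [-0.5  0.8  4.1] w 22.0 g 60.2 q [-0.65  0.64 -0.01  0.92  0.    0.99]
```

move_arm([
  [[0.2,0,0,-0.3,0,0,0],[0.2,0,0,-0.6,0,0,0],[0.2,0,0,-0.7,0,0,0],[0.2,0,0,-0.7,0,0,0],[0.2,0.4,-0.08,0,0,0,0]],
])

```text
time_s: 7.53
tool_pos: [582.7, -330.9, 78.6]
tcp_rot: [[0.07, 0.998, 0.006], [0.998, -0.07, -0.005], [-0.005, 0.007, -1.0]]
force: [0.8, -1.3, -0.2]
gripper_width: 22.0
grip_force: 58.9
```

move_arm([
  [[0.2,0.8,-0.16,0,0,0,0],[0.2,0.8,-0.16,0,0,0,0],[0.2,0.8,-0.16,0,0,0,0],[0.2,0.8,-0.16,0,0,0,0],[0.2,0.8,-0.16,0,0,0,0]],
])

```text
time_s: 7.95
tool_pos: [563.4, -204.3, 73.1]
tcp_rot: [[0.068, 0.998, -0.001], [0.998, -0.068, 0.001], [0.001, -0.001, -1.0]]
force: [0.7, -0.3, -0.4]
gripper_width: 22.2
grip_force: 58.9
```

move_arm([
  [[0.2,0.8,-0.16,0,0,0,0],[0.2,0.4,-0.08,0,0,0,0.56],[0.2,0,0,0,0,0,1],[0.2,0,0,0,0,0,1],[0.2,0,0,0,0,0,1]],
])

```text
time_s: 8.37
tool_pos: [559.0, -168.4, 73.3]
tcp_rot: [[0.373, 0.928, -0.001], [0.928, -0.373, 0.001], [0.0, -0.001, -1.0]]
force: [-0.5, -0.1, -0.1]
gripper_width: 21.9
grip_force: 58.9
```

move_arm([
  [[0.2,0,0,0,0,0,1],[0.2,0,0,0,0,0,1],[0.2,0,0,0,0,0,1],[0.2,0,0,0,0,0,1],[0.2,0,0,0,0,0,1]],
])

```text
time_s: 8.78
tool_pos: [558.9, -168.9, 73.1]
tcp_rot: [[0.731, 0.683, -0.001], [0.683, -0.731, 0.001], [-0.0, -0.002, -1.0]]
force: [-0.7, -0.2, -0.8]
gripper_width: 22.1
grip_force: 58.7
```

move_arm([
  [[0.2,0,0,0,0,0,1],[0.2,0,0,0,0,0,1],[0.2,0,0,0,0,0,1],[0.2,0,0,0,0,0,1],[0.2,0,0,0,0,0,1]],
])

```text
time_s: 9.2
tool_pos: [558.9, -168.9, 73.1]
tcp_rot: [[0.951, 0.31, -0.001], [0.31, -0.951, 0.001], [-0.001, -0.001, -1.0]]
force: [-0.2, -0.4, -0.2]
gripper_width: 22.1
grip_force: 58.7
```

move_arm([
  [[0.2,0,0,0,0,0,1],[0.2,0,0,0,0,0,1],[0.2,0,0,0,0,0,1],[0.2,0,0,0.7,0,0,0],[0.2,0,0,0.7,0,0,0]],
])

```text
time_s: 9.62
tool_pos: [560.5, -169.7, 32.2]
tcp_rot: [[0.998, 0.057, 0.002], [0.057, -0.998, -0.001], [0.002, 0.001, -1.0]]
force: [-0.3, 0.7, -1.0]
gripper_width: 22.0
grip_force: 58.7
```

move_arm([
  [[0.2,0,0,0.5,0,0,0],[0.2,0,0,0.3,0,0,0],[0.2,0,0,0.15,0,0,0],[0.2,0,0,0,0,0,0],[0.2,0,0,0,0,0,0]],
])

```text
time_s: 10.03
tool_pos: [559.9, -169.7, 3.6]
tcp_rot: [[0.998, 0.057, 0.0], [0.057, -0.998, 0.0], [0.0, -0.0, -1.0]]
force: [0.0, -0.2, 0.2]
gripper_width: 22.1
grip_force: 58.7
```

```bash
python3 - <<'E'
from h import *
pr(); f,K,C=cam("wrist"); save(f,"w3.png"); pr()
E
```

```text
t 10.03 [ 559.9 -169.7    3.6] head -86.71 F [ 0.  -0.2  0.2] w 22.1 g 58.7 q [-0.43  0.5  -0.27  0.8   0.    2.65]
t 10.08 [ 560.4 -169.9    4.1] head -86.71 F [-0.4  0.5 -0.3] w 22.0 g 58.7 q [-0.43  0.5  -0.27  0.8   0.    2.65]
```

View pics/w3.png

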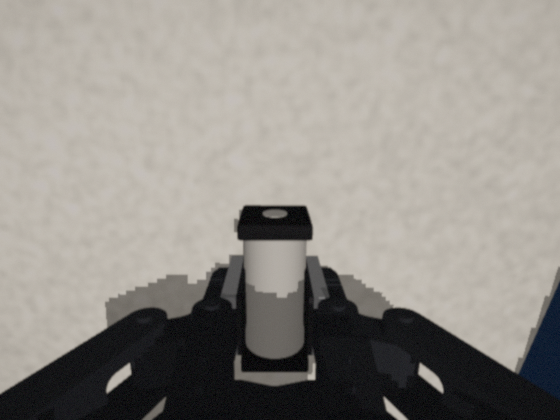

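The cartridge is held straight and a few mm above the bench (cap at about row 220, col 275). I'll creep down until it touches.

move_arm([
  [[0.2,0,0,0.05,0,0,0],[0.2,0,0,0,0,0,0]],
])

```text
time_s: 10.25
tool_pos: [560.4, -170.0, 2.5]
tcp_rot: [[0.998, 0.057, 0.001], [0.057, -0.998, -0.001], [0.001, 0.001, -1.0]]
force: [0.1, -0.5, -0.5]
gripper_width: 22.2
grip_force: 58.7
```

move_arm([
  [[0.2,0,0,0.04,0,0,0],[0.2,0,0,0,0,0,0]],
])

```text
time_s: 10.42
tool_pos: [559.9, -169.8, 0.8]
tcp_rot: [[0.998, 0.057, 0.0], [0.057, -0.998, -0.0], [0.0, 0.0, -1.0]]
force: [-0.1, -0.4, -0.2]
gripper_width: 22.1
grip_force: 58.7
```

move_arm([
  [[0.2,0,0,0.03,0,0,0],[0.2,0,0,0,0,0,0]],
])

```text
time_s: 10.58
tool_pos: [560.0, -169.8, 0.3]
tcp_rot: [[0.998, 0.057, 0.001], [0.057, -0.998, -0.0], [0.001, 0.0, -1.0]]
force: [0.2, 0.9, 4.1]
gripper_width: 22.2
grip_force: 60.1
```

move_arm([
  [[0.4,0,0,0,0,0,0],[0.4,0,0,0,0,0,0],[0.6,0,0,0,0,0,0],[0.6,0,0,-0.3,0,0,0],[1,0,0,-0.9,0,0,0]],
])

```text
time_s: 11.0
tool_pos: [556.7, -168.4, 32.6]
tcp_rot: [[0.998, 0.057, -0.007], [0.057, -0.998, 0.003], [-0.007, -0.004, -1.0]]
force: [-0.9, 0.2, -0.4]
gripper_width: 61.7
grip_force: 0.0
```

move_arm([
  [[1,0,0,-0.9,0,0,0],[1,0,0,0,0,0,-1],[1,0,0,0,0,0,-1],[1,0,0,0,0,0,-1],[1,0,0,0,0,0,-1]],
])

```text
time_s: 11.42
tool_pos: [560.0, -169.9, 63.6]
tcp_rot: [[0.917, 0.399, 0.001], [0.399, -0.917, -0.0], [0.001, 0.001, -1.0]]
force: [1.0, 0.2, -0.4]
gripper_width: 85.3
grip_force: 0.0
```

move_arm([
  [[1,0,0,0,0,0,-1],[1,0,0,0,0,0,-1],[1,0,0,0,0,0,-1],[1,0,0,0,0,0,-1],[1,0,0,0,0,0,-1]],
])

```text
time_s: 11.83
tool_pos: [559.9, -169.8, 63.3]
tcp_rot: [[0.662, 0.749, 0.0], [0.749, -0.662, -0.0], [0.0, 0.0, -1.0]]
force: [-0.1, 0.1, 0.1]
gripper_width: 85.3
grip_force: 0.0
```

move_arm([
  [[1,0,0,0,0,0,-1],[1,0,0,0,0,0,-1],[1,0,0,0,0,0,-1],[1,0,0,0,0,0,-1],[1,0,0,0,0,0,-1]],
])

```text
time_s: 12.25
tool_pos: [559.9, -169.8, 63.3]
tcp_rot: [[0.283, 0.959, 0.0], [0.959, -0.283, -0.0], [0.0, 0.0, -1.0]]
force: [0.1, 0.0, -0.3]
gripper_width: 85.5
grip_force: 0.0
```

move_arm([
  [[1,0,0,0,0,0,-1],[1,0,0,0,0,0,-1],[1,0,0,0,0,0,-1],[1,0,0,0,0,0,-1],[1,0,0,0,0,0,0]],
])

```text
time_s: 12.67
tool_pos: [559.9, -169.8, 63.2]
tcp_rot: [[-0.059, 0.998, 0.0], [0.998, 0.059, -0.0], [-0.0, 0.0, -1.0]]
force: [-0.0, 0.1, -0.3]
gripper_width: 85.2
grip_force: 0.0
```

```bash
python3 - <<'E'
from h import *
pr(); f,K,C=cam("wrist"); save(f,"w4.png")
bx=arm.boxes_of("wrist","cartridge_a"); print([(round(b["p"],2),np.round(b["centre"])) for b in bx])
r,c=np.round(bx[0]["centre"]).astype(int)
seg(f,K,C,(max(r-30,0),r+30,max(c-60,0),c+60),20,lambda a:a.min(2)>0)
for n,l,z in[("wrist","cartridge_a",13),("wrist","post_top",76),("wrist","well0",32)]:
    for q in arm.spot_point(n,l): print(l,round(q["p"],2),np.round(q["centre"]),ray(K,C,q["centre"],z).round(1))
E
```

```text
t 12.67 [ 559.9 -169.8   63.2] head 3.41 F [-0.   0.1 -0.3] w 85.2 g 0.0 q [-0.43  0.43 -0.21  0.93  0.    1.08]
[(0.69, array([234., 278.]))]
n 7178 mean [ 560.5 -166.3] rect [ 560.5 -166.6] [65.7 33.8] axis 3.4 pca 3.3
cartridge_a 0.6 [234. 278.] [ 560.8 -169.1   13. ]
```

View pics/w4.png

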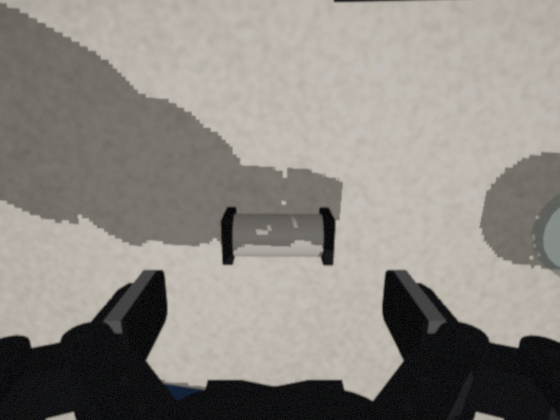

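The cartridge lies at (560.8, -169.1), aligned between the open fingers, with its caps at about cols 228 and 328 on row 236. I'll take it by its ends, lift it and look at the carrier.

move_arm([
  [[1,0,0,0.8,0,0,0],[1,0,0,0.7,0,0,0],[1,0,0,0.4,0,0,0],[1,0,0,0.2,0,0,0],[1,0,0,0,0,0,0]],
])

```text
time_s: 13.33
tool_pos: [558.6, -169.2, -1.8]
tcp_rot: [[-0.057, 0.998, -0.003], [0.998, 0.057, 0.001], [0.002, -0.003, -1.0]]
force: [-0.5, -0.9, 0.5]
gripper_width: 85.2
grip_force: 0.0
```

move_arm([
  [[0.6,0,0,0,0,0,0],[0.6,0,0,0,0,0,0],[0.6,0,0,0,0,0,0],[0.6,0,0,0,0,0,0],[0.6,0,0,0,0,0,0]],
])

```text
time_s: 13.75
tool_pos: [561.0, -170.3, 1.2]
tcp_rot: [[-0.057, 0.998, 0.003], [0.998, 0.057, -0.001], [-0.001, 0.003, -1.0]]
force: [0.5, 0.4, 6.5]
gripper_width: 58.8
grip_force: 65.3
```

move_arm([
  [[0.6,0,0,-0.3,0,0,0],[0.6,0,0,-0.7,0,0,0],[0.6,0,0,-1,0,0,0],[0.6,0,0,-1,0,0,0],[0.6,0,0,-1,0,0,0]],
])

```text
time_s: 14.17
tool_pos: [559.1, -169.4, 121.2]
tcp_rot: [[-0.057, 0.998, -0.001], [0.998, 0.057, 0.001], [0.001, -0.001, -1.0]]
force: [0.6, 0.0, 0.4]
gripper_width: 58.9
grip_force: 64.6
```

move_arm([
  [[0.6,0.7,0.2,-1,0,0,0],[0.6,0.9,0.3,-0.9,0,0,0],[0.6,1,0.3,0,0,0,0],[0.6,1,0.3,0,0,0,0],[0.6,0.9,0.3,0,0,0,0]],
])

```text
time_s: 14.58
tool_pos: [594.2, -31.1, 178.3]
tcp_rot: [[-0.057, 0.998, 0.002], [0.998, 0.057, 0.0], [-0.0, 0.002, -1.0]]
force: [0.4, 0.1, 0.1]
gripper_width: 59.0
grip_force: 64.6
```

move_arm([
  [[0.6,0.4,0,0,0,0,0],[0.6,0,0,0,0,0,0],[0.6,0,0,0,0,0,0]],
])

```text
time_s: 14.83
tool_pos: [592.8, -20.2, 176.8]
tcp_rot: [[-0.059, 0.998, -0.001], [0.998, 0.059, -0.0], [-0.0, -0.001, -1.0]]
force: [-1.0, -0.3, -0.5]
gripper_width: 58.5
grip_force: 64.6
```

```bash
python3 - <<'E'
from h import *
pr(); f,K,C=cam("wrist"); save(f,"w5.png")
for l,z in[("cartridge_c",45),("post_top",76),("well0",32),("rail",0)]:
    for q in arm.spot_point("wrist",l): print(l,round(q["p"],2),np.round(q["centre"]),ray(K,C,q["centre"],z).round(1))
E
```

```text
t 14.83 [592.8 -20.2 176.8] head 3.37 F [-1.  -0.3 -0.5] w 58.5 g 64.6 q [-0.17  0.37 -0.01  1.19 -0.    1.34]
cartridge_c 0.95 [241. 504.] [776.9 -44.5  45. ]
cartridge_c 0.93 [289. 272.] [594.2 -98.   45. ]
cartridge_c 0.81 [ 87. 318.] [617.6  62.9  45. ]
post_top 0.58 [213. 321.] [624.1 -20.5  76. ]
well0 0.92 [135. 317.] [621.8  28.7  32. ]
well0 0.72 [ 22. 316.] [613.9 107.1  32. ]
rail 0.55 [ 30. 310.] [612.9 107.9   0. ]
```

View pics/w5.png

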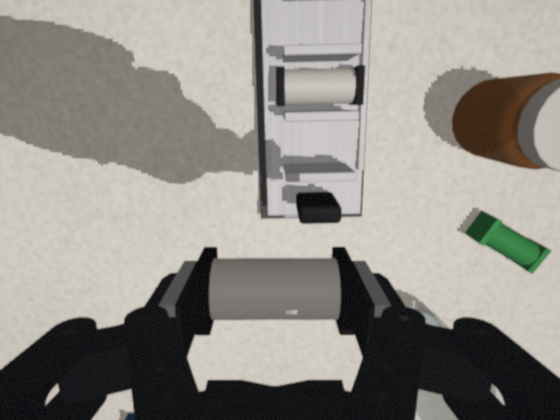

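```bash
python3 - <<'E'
from h import *
f,K,C=cam("wrist")
P=[ray(K,C,p,32)[:2] for p in [(5,370),(60,368),(120,365),(180,362),(210,361)]]
print(np.round(P,1), "right edge head",np.degrees(np.arctan2(*(P[0]-P[-1])[::-1])))
# plate mask: bright-vs-table: use edges per row
g=cv2.GaussianBlur(cv2.cvtColor(f,cv2.COLOR_RGB2GRAY),(3,3),0).astype(int)
for r in (10,60,80,130,200): print(r,list(g[r,355:378]),list(g[r,252:280]))
for c in (295,345): print(c,list(enumerate(g[30:215,c],30))[::1])
E
```

```text
[[651.7 118.5]
 [654.8  82.7]
 [657.9  40.2]
 [661.3  -6.3]
 [663.5 -31.2]] right edge head 94.50807236866156
10 [np.int64(190), np.int64(190), np.int64(190), np.int64(191), np.int64(191), np.int64(188), np.int64(171), np.int64(144), np.int64(135), np.int64(156), np.int64(179), np.int64(188), np.int64(190), np.int64(187), np.int64(179), np.int64(176), np.int64(186), np.int64(196), np.int64(198), np.int64(199), np.int64(200), np.int64(200), np.int64(200)] [np.int64(94), np.int64(65), np.int64(47), np.int64(42), np.int64(41), np.int64(42), np.int64(49), np.int64(77), np.int64(127), np.int64(169), np.int64(187), np.int64(190), np.int64(190), np.int64(188), np.int64(187), np.int64(188), np.int64(189), np.int64(190), np.int64(190), np.int64(191), np.int64(191), np.int64(191), np.int64(191), np.int64(192), np.int64(192), np.int64(192), np.int64(192), np.int64(192)]
60 [np.int64(188), np.int64(180), np.int64(163), np.int64(136), np.int64(116), np.int64(110), np.int64(122), np.int64(149), np.int64(175), np.int64(189), np.int64(195), np.int64(194), np.int64(183), np.int64(176), np.int64(185),
[... 10096 characters left out ...]
3, np.int64(201)), (184, np.int64(201)), (185, np.int64(201)), (186, np.int64(201)), (187, np.int64(201)), (188, np.int64(201)), (189, np.int64(200)), (190, np.int64(200)), (191, np.int64(200)), (192, np.int64(200)), (193, np.int64(200)), (194, np.int64(201)), (195, np.int64(200)), (196, np.int64(200)), (197, np.int64(200)), (198, np.int64(200)), (199, np.int64(200)), (200, np.int64(201)), (201, np.int64(201)), (202, np.int64(200)), (203, np.int64(200)), (204, np.int64(200)), (205, np.int64(200)), (206, np.int64(200)), (207, np.int64(200)), (208, np.int64(199)), (209, np.int64(197)), (210, np.int64(184)), (211, np.int64(154)), (212, np.int64(119)), (213, np.int64(110)), (214, np.int64(138))]
```

```bash
python3 - <<'E'
import cv2
a=cv2.imread("pics/w5.png")[0:230,235:395]
cv2.imwrite("pics/w5c.png",cv2.resize(a,(417,600),interpolation=cv2.INTER_CUBIC))
E
```

```text
(no output)
```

View pics/w5c.png

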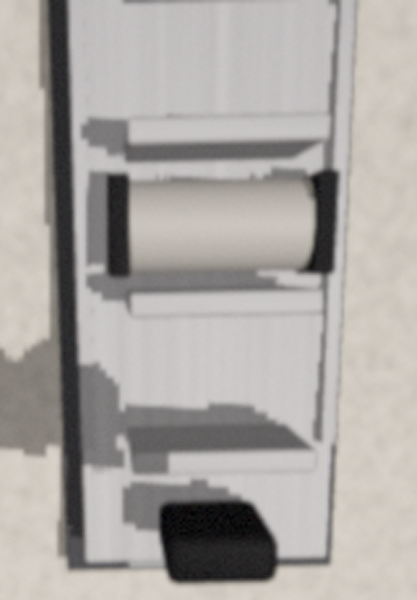

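```bash
python3 - <<'E'
from h import *
f,K,C=cam("wrist")
L=np.array([ray(K,C,p,32)[:2] for p in [(10,260),(60,261.7),(130,264.2),(200,266.6)]])
R=np.array([ray(K,C,p,32)[:2] for p in [(10,369.8),(60,368),(130,365),(200,361.2)]])
for P in(L,R): print(P.round(1).tolist(),np.degrees(np.arctan2(*(P[0]-P[-1])[::-1])).round(2))
print("mid",((L+R)/2).round(1).tolist())
for a,b in((170,177.5),(108.5,116.5),(41,48.8)):
    print("fin",[ray(K,C,(r,325),76)[:2].round(1).tolist() for r in(a,b)])
for c in [(55,295),(55,335)]: pass
# c caps: top corners z=58
for rc in [(67,276),(67,285),(66,356),(66,363),(104,277),(103,356)]: print("cap",rc,ray(K,C,rc,58)[:2].round(1))
E
```

```text
[[574.7, 111.3], [577.4, 78.6], [581.5, 28.7], [586.1, -26.8]] 94.71
[[652.0, 115.5], [654.8, 82.8], [658.9, 32.9], [662.7, -22.6]] 94.43
mid [[613.3, 113.4], [616.1, 80.7], [620.2, 30.8], [624.4, -24.7]]
fin [[624.5, 7.9], [625.0, 2.8]]
fin [[620.8, 47.5], [621.3, 42.5]]
fin [[617.1, 87.1], [617.5, 82.7]]
cap (67, 276) [588.1  72.2]
cap (67, 285) [594.1  72.5]
cap (66, 356) [641.3  75.7]
cap (66, 363) [646.   75.9]
cap (104, 277) [590.1  48.5]
cap (103, 356) [644.1  52.1]
```

The crop shows cartridge_c in the middle well and both other wells empty. It also shows the fins' top edges and the black post, and puts the rail heading at about 94.5°. From these, well2 is at about (614.4, 105.2) and well0 at about (620.7, 25.2). I'll take the first cartridge to well2.

move_arm([
  [[0.6,0,0,0,0,0,-0.23],[0.6,0.8,0.2,0,0,0,0],[0.6,0.9,0.25,0,0,0,0],[0.6,0.9,0.25,0,0,0,0],[0.6,0.8,0.2,0,0,0,0]],
])

```text
time_s: 15.6
tool_pos: [612.6, 84.1, 176.7]
tcp_rot: [[-0.077, 0.997, 0.0], [0.997, 0.077, 0.0], [0.0, 0.0, -1.0]]
force: [0.1, 0.5, -0.6]
gripper_width: 59.0
grip_force: 64.6
```

move_arm([
  [[0.6,0.5,0.15,0,0,0,0],[0.6,0.21,0,0.6,0,0,0],[0.6,0,0,0.8,0,0,0],[0.6,0,0,0.8,0,0,0],[0.6,0,0,0.5,0,0,0]],
])

```text
time_s: 16.02
tool_pos: [614.1, 104.7, 93.3]
tcp_rot: [[-0.078, 0.997, -0.002], [0.997, 0.078, -0.0], [-0.0, -0.002, -1.0]]
force: [0.0, 0.8, -0.8]
gripper_width: 58.8
grip_force: 64.6
```

move_arm([
  [[0.6,0,0,0.1,0,0,0],[0.6,0,0,0,0,0,0],[0.6,0,0,0,0,0,0],[0.6,0,0,0,0,0,0]],
])

```text
time_s: 16.35
tool_pos: [616.4, 104.6, 94.3]
tcp_rot: [[-0.077, 0.997, 0.003], [0.997, 0.077, 0.0], [-0.0, 0.003, -1.0]]
force: [-0.3, 0.1, -0.4]
gripper_width: 58.9
grip_force: 64.6
```

```bash
python3 - <<'E'
from h import *
pr(); go(614.4,105.2,36,4.5); f,K,C=cam("wrist"); save(f,"w6.png")
E
```

```text
t 16.35 [616.4 104.6  94.3] head 4.42 F [-0.3  0.1 -0.4] w 58.9 g 64.6 q [ 0.04  0.48 -0.05  1.04  0.    1.53]
to (614.4, 105.2, 36, 4.5) shift [ 0.03 -0.07  1.94] turn -0.02
```

View pics/w6.png

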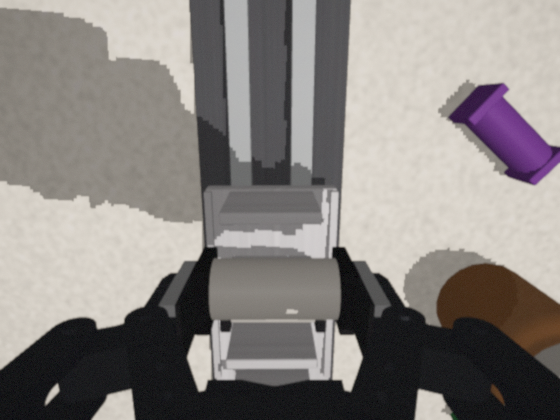

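```bash
python3 - <<'E'
from h import *
f,K,C=cam("wrist")
for rc in [(222,272),(229,272),(361,272),(368,272)]: print(rc,ray(K,C,rc,76)[:2].round(1))
g=cv2.cvtColor(f,cv2.COLOR_RGB2GRAY).astype(int)
print(g[212:256,240].tolist(),g[352:378,270].tolist(), g[215,198:215].tolist(), g[215,325:345].tolist())
E
```

```text
(222, 272) [613.  122.8]
(229, 272) [613.3 119.4]
(361, 272) [618.7  46.8]
(368, 272) [619.   42.5]
[111, 119, 123, 125, 124, 126, 124, 125, 125, 125, 121, 119, 113, 116, 123, 122, 122, 123, 137, 171, 190, 198, 198, 198, 198, 198, 197, 198, 198, 197, 198, 198, 197, 197, 193, 171, 137, 124, 122, 124, 125, 122, 123, 116] [102, 100, 102, 101, 103, 104, 118, 151, 176, 190, 195, 194, 193, 193, 194, 187, 163, 125, 103, 97, 100, 98, 99, 98, 102, 101] [138, 141, 140, 131, 103, 68, 74, 105, 118, 122, 121, 122, 123, 116, 108, 116, 120] [208, 207, 194, 151, 135, 171, 198, 205, 204, 204, 203, 193, 156, 103, 104, 159, 202, 213, 215, 216]
```

move_arm([
  [[0.6,0,0,0,0,0,0],[0.6,0,0,0,0,0,0]],
])

```text
time_s: 16.62
tool_pos: [615.6, 104.8, 93.5]
tcp_rot: [[-0.077, 0.997, 0.001], [0.997, 0.077, 0.0], [0.0, 0.001, -1.0]]
force: [0.3, -0.2, -0.7]
gripper_width: 58.8
grip_force: 64.6
```

move_arm([
  [[0.6,0,0,0.4,0,0,0],[0.6,0,0,0.4,0,0,0],[0.6,0,0,0.4,0,0,0],[0.6,0,0,0.3,0,0,0],[0.6,0,0,0.2,0,0,0]],
])

```text
time_s: 17.03
tool_pos: [614.6, 104.8, 40.7]
tcp_rot: [[-0.077, 0.997, -0.001], [0.997, 0.077, 0.0], [0.0, -0.001, -1.0]]
force: [-0.5, 0.7, -0.7]
gripper_width: 58.7
grip_force: 64.6
```

move_arm([
  [[0.6,0,0,0.1,0,0,0],[0.6,0,0,0,0,0,0],[0.6,0,0,0,0,0,0]],
])

```text
time_s: 17.28
tool_pos: [615.4, 104.8, 39.0]
tcp_rot: [[-0.077, 0.997, 0.0], [0.997, 0.077, 0.0], [0.0, 0.0, -1.0]]
force: [-0.0, -0.6, -1.2]
gripper_width: 58.9
grip_force: 64.6
```

move_arm([
  [[0.6,0,0,0,0,0,0]],
])

```text
time_s: 17.37
tool_pos: [615.7, 104.9, 39.4]
tcp_rot: [[-0.077, 0.997, 0.001], [0.997, 0.077, 0.0], [0.0, 0.001, -1.0]]
force: [0.7, -0.2, 0.2]
gripper_width: 58.7
grip_force: 64.6
```

move_arm([
  [[0.6,0,-0.03,0.1,0,0,0],[0.6,0,0,0.05,0,0,0],[0.6,0,0,0,0,0,0]],
])

```text
time_s: 17.62
tool_pos: [614.0, 104.7, 34.0]
tcp_rot: [[-0.077, 0.997, -0.0], [0.997, 0.077, 0.0], [0.0, -0.0, -1.0]]
force: [-1.1, -0.2, -0.2]
gripper_width: 58.8
grip_force: 64.6
```

move_arm([
  [[0.6,0,0,0.04,0,0,0],[0.6,0,0,0,0,0,0]],
])

```text
time_s: 17.78
tool_pos: [614.3, 104.8, 33.3]
tcp_rot: [[-0.077, 0.997, 0.0], [0.997, 0.077, 0.0], [0.0, 0.0, -1.0]]
force: [-0.7, -0.5, 2.5]
gripper_width: 58.9
grip_force: 64.7
```

move_arm([
  [[0.6,0,0,0.02,0,0,0],[0.6,0,0,0,0,0,0]],
])

```text
time_s: 17.95
tool_pos: [614.4, 104.8, 33.2]
tcp_rot: [[-0.077, 0.997, 0.001], [0.997, 0.077, 0.0], [-0.0, 0.001, -1.0]]
force: [-2.1, -0.0, 5.8]
gripper_width: 58.7
grip_force: 65.2
```

Floor contact at about 5 N. I'll release, rise and go for the second cartridge.

move_arm([
  [[0.85,0,0,0,0,0,0],[0.85,0,0,0,0,0,0],[0.85,0,0,0,0,0,0],[0.85,0,0,-0.4,0,0,0],[0.85,0,0,-0.8,0,0,0]],
])

```text
time_s: 18.37
tool_pos: [611.6, 104.6, 65.3]
tcp_rot: [[-0.077, 0.997, -0.007], [0.997, 0.077, -0.0], [0.0, -0.007, -1.0]]
force: [1.1, 0.1, 0.0]
gripper_width: 72.6
grip_force: 0.0
```

move_arm([
  [[0.6,0,0,-1,0,0,0],[0.6,0,0,-1,0,0,0],[0.6,-0.5,-0.17,-0.3,0,0,0],[0.6,-0.7,-0.23,0,0,0,0],[0.6,-1,-0.33,0,0,0,0]],
])

```text
time_s: 18.78
tool_pos: [598.4, 37.7, 138.3]
tcp_rot: [[-0.08, 0.997, 0.003], [0.997, 0.08, 0.0], [0.0, 0.003, -1.0]]
force: [0.5, -0.2, -0.5]
gripper_width: 51.0
grip_force: 0.0
```

move_arm([
  [[0.6,-1,-0.33,0,0,0,0],[0.6,-1,-0.33,0,0,0,0],[0.6,-1,-0.33,0,0,0,0],[0.6,-1,-0.33,0,0,0,0],[0.6,-1,-0.33,0,0,0,0]],
])

```text
time_s: 19.2
tool_pos: [558.8, -117.8, 136.9]
tcp_rot: [[-0.077, 0.997, -0.001], [0.997, 0.077, 0.0], [0.0, -0.0, -1.0]]
force: [0.2, 0.2, 1.0]
gripper_width: 51.5
grip_force: 0.0
```

move_arm([
  [[0.6,-1,-0.33,0,0,0,0],[0.6,-1,-0.33,0,0,0,0],[0.6,-1,-0.33,0,0,0,0],[0.6,-1,-0.33,0,0,0,0],[0.6,-1,-0.33,0,0,0,0]],
])

```text
time_s: 19.62
tool_pos: [520.9, -271.2, 136.8]
tcp_rot: [[-0.077, 0.997, -0.001], [0.997, 0.077, 0.0], [0.0, -0.0, -1.0]]
force: [0.6, 1.5, 0.3]
gripper_width: 51.2
grip_force: 0.0
```

move_arm([
  [[0.6,-1,-0.33,0,0,0,0],[0.6,0,0,0,0,0,1],[0.6,0,0,0,0,0,1],[0.6,0,0,0,0,0,1],[0.6,0,0,0,0,0,0.2]],
])

```text
time_s: 20.03
tool_pos: [513.7, -300.8, 136.6]
tcp_rot: [[0.204, 0.979, -0.001], [0.979, -0.204, 0.001], [0.0, -0.001, -1.0]]
force: [0.3, 0.1, 0.4]
gripper_width: 51.3
grip_force: 0.0
```

move_arm([
  [[0.6,0,0,0,0,0,0],[0.6,0,0,0,0,0,0]],
])

```text
time_s: 20.2
tool_pos: [514.2, -300.1, 137.0]
tcp_rot: [[0.199, 0.98, -0.0], [0.98, -0.199, 0.0], [0.0, -0.0, -1.0]]
force: [0.7, 0.5, 0.1]
gripper_width: 51.2
grip_force: 0.0
```

```bash
python3 - <<'E'
from h import *
pr(); f,K,C=cam("wrist"); save(f,"w7.png")
for q in arm.spot_point("wrist","cartridge_b"): print(round(q["p"],2),np.round(q["centre"]),ray(K,C,q["centre"],18).round(1))
q=arm.boxes_of("wrist","cartridge_b"); r,c=np.round(q[0]["centre"]).astype(int); print(r,c)
seg(f,K,C,(max(r-60,0),r+60,max(c-45,0),c+45),24,white)
ft,Kt,Ct=cam("top")
for q in arm.spot_point("top","cartridge_b"): print("top",round(q["p"],2),np.round(q["centre"]),ray(Kt,Ct,q["centre"],18).round(1))
go(506,-331.5,4.1,-11.6)
E
```

```text
t 20.2 [ 514.2 -300.1  137. ] head -11.45 F [0.7 0.5 0.1] w 51.2 g 0.0 q [-0.66  0.39 -0.07  1.11  0.    1.11]
245 272
n 1833 mean [ 506.2 -331.2] rect [ 506.  -332.3] [49.2 22.9] axis 79.1 pca 77.8
top 0.86 [209. 236.] [618.5 110.5  18. ]
top 0.75 [148. 211.] [756.5 172.1  18. ]
top 0.71 [206. 257.] [626.3  64.5  18. ]
top 0.58 [263. 434.] [ 504.  -326.7   18. ]
to (506, -331.5, 4.1, -11.6) shift [-1.08 -0.07  4.44] turn 0.02
```

move_arm([
  [[0.6,-0.5,-0.04,0.8,0,0,0],[0.6,-0.5,-0.03,0.9,0,0,0],[0.6,-0.08,0,0.9,0,0,0],[0.6,0,0,0.7,0,0,0],[0.6,0,0,0.5,0,0,0]],
])

```text
time_s: 20.87
tool_pos: [504.8, -331.0, 21.0]
tcp_rot: [[0.201, 0.98, -0.002], [0.98, -0.201, 0.002], [0.001, -0.002, -1.0]]
force: [-0.2, 0.7, 0.5]
gripper_width: 51.2
grip_force: 0.0
```

move_arm([
  [[0.6,0,0,0.4,0,0,0],[0.6,0,0,0.2,0,0,0],[0.6,0,0,0.03,0,0,0],[0.6,0,0,0,0,0,0],[0.6,0,0,0,0,0,0]],
])

```text
time_s: 21.28
tool_pos: [506.6, -331.9, 5.4]
tcp_rot: [[0.2, 0.98, 0.001], [0.98, -0.2, -0.001], [-0.001, 0.001, -1.0]]
force: [0.8, -0.8, 0.3]
gripper_width: 50.8
grip_force: 0.0
```

move_arm([
  [[0.2,0,0,0,0,0,0],[0.2,0,0,0,0,0,0],[0.2,0,0,0,0,0,0],[0.2,0,0,0,0,0,0],[0.2,0,0,0,0,0,0]],
])

```text
time_s: 21.7
tool_pos: [506.6, -332.0, 5.7]
tcp_rot: [[0.2, 0.98, 0.002], [0.98, -0.2, -0.001], [-0.001, 0.002, -1.0]]
force: [-0.6, 0.3, 5.5]
gripper_width: 21.9
grip_force: 58.7
```

```bash
python3 - <<'E'
from h import *
pr(); go(560,-170,75,-85.5)
E
```

```text
t 21.7 [ 506.6 -332.     5.7] head -11.56 F [-0.6  0.3  5.5] w 21.9 g 58.7 q [-0.71  0.52 -0.22  0.83  0.    1.06]
to (560, -170, 75, -85.5) shift [ 5.65  0.67 -2.31] turn 14.79
```

move_arm([
  [[0.2,0,0,-0.3,0,0,0],[0.2,0,0,-0.6,0,0,0],[0.2,0,0,-0.7,0,0,0],[0.2,0,0,-0.7,0,0,0],[0.2,0.45,0.07,0,0,0,0]],
])

```text
time_s: 22.12
tool_pos: [512.7, -322.2, 78.3]
tcp_rot: [[0.203, 0.979, 0.006], [0.979, -0.203, -0.006], [-0.004, 0.007, -1.0]]
force: [1.5, -0.2, 0.4]
gripper_width: 22.1
grip_force: 58.8
```

move_arm([
  [[0.2,0.8,0.1,0,0,0,0],[0.2,0.8,0.1,0,0,0,0],[0.2,0.8,0.1,0,0,0,0],[0.2,0.8,0.1,0,0,0,0],[0.2,0.8,0.1,0,0,0,0]],
])

```text
time_s: 22.53
tool_pos: [549.3, -202.2, 73.0]
tcp_rot: [[0.201, 0.98, -0.001], [0.98, -0.201, 0.001], [0.001, -0.001, -1.0]]
force: [0.3, 0.3, -0.7]
gripper_width: 21.8
grip_force: 58.8
```

move_arm([
  [[0.2,0.8,0.1,0,0,0,0],[0.2,0.4,0,0,0,0,0.8],[0.2,0,0,0,0,0,1],[0.2,0,0,0,0,0,1],[0.2,0,0,0,0,0,1]],
])

```text
time_s: 22.95
tool_pos: [559.3, -167.9, 72.9]
tcp_rot: [[0.511, 0.86, -0.001], [0.86, -0.511, 0.001], [0.0, -0.001, -1.0]]
force: [-0.3, -0.3, -0.4]
gripper_width: 22.0
grip_force: 58.8
```

move_arm([
  [[0.2,0,0,0,0,0,1],[0.2,0,0,0,0,0,1],[0.2,0,0,0,0,0,1],[0.2,0,0,0,0,0,1],[0.2,0,0,0,0,0,1]],
])

```text
time_s: 23.37
tool_pos: [559.1, -168.6, 72.9]
tcp_rot: [[0.827, 0.562, -0.001], [0.562, -0.827, 0.001], [-0.0, -0.001, -1.0]]
force: [0.5, 1.0, 0.0]
gripper_width: 22.1
grip_force: 58.7
```

move_arm([
  [[0.2,0,0,0,0,0,1],[0.2,0,0,0,0,0,1],[0.2,0,0,0,0,0,1],[0.2,0,0,0,0,0,1],[0.2,0,0,0,0,0,1]],
])

```text
time_s: 23.78
tool_pos: [559.1, -168.5, 72.9]
tcp_rot: [[0.987, 0.16, -0.001], [0.16, -0.987, 0.001], [-0.001, -0.001, -1.0]]
force: [0.0, 0.5, 0.1]
gripper_width: 22.0
grip_force: 58.7
```

move_arm([
  [[0.2,0,0,0,0,0,1],[0.2,0,0,0.7,0,0,0],[0.2,0,0,0.7,0,0,0],[0.2,0,0,0.5,0,0,0],[0.2,0,0,0.3,0,0,0]],
])

```text
time_s: 24.2
tool_pos: [557.9, -168.1, 5.1]
tcp_rot: [[0.997, 0.078, -0.003], [0.078, -0.997, 0.002], [-0.003, -0.002, -1.0]]
force: [0.5, -0.3, -0.9]
gripper_width: 22.0
grip_force: 58.7
```

move_arm([
  [[0.2,0,0,0.15,0,0,0],[0.2,0,0,0,0,0,0],[0.2,0,0,0,0,0,0]],
])

```text
time_s: 24.45
tool_pos: [559.9, -169.4, 3.3]
tcp_rot: [[0.997, 0.077, 0.0], [0.077, -0.997, 0.0], [0.0, 0.0, -1.0]]
force: [0.1, -0.0, -0.3]
gripper_width: 21.8
grip_force: 58.9
```

move_arm([
  [[0.2,0,0,0.05,0,0,0],[0.2,0,0,0,0,0,0]],
])

```text
time_s: 24.62
tool_pos: [560.3, -169.7, 2.3]
tcp_rot: [[0.997, 0.077, 0.002], [0.077, -0.997, -0.001], [0.001, 0.001, -1.0]]
force: [-0.2, -1.1, -0.3]
gripper_width: 21.6
grip_force: 58.9
```

move_arm([
  [[0.2,0,0,0.03,0,0,0],[0.2,0,0,0,0,0,0]],
])

```text
time_s: 24.78
tool_pos: [559.9, -169.6, 1.0]
tcp_rot: [[0.997, 0.077, 0.001], [0.077, -0.997, -0.0], [0.001, 0.0, -1.0]]
force: [-0.1, 0.2, -0.5]
gripper_width: 21.9
grip_force: 58.9
```

move_arm([
  [[0.2,0,0,0.03,0,0,0],[0.2,0,0,0,0,0,0]],
])

```text
time_s: 24.95
tool_pos: [559.9, -169.6, 0.7]
tcp_rot: [[0.997, 0.077, 0.001], [0.077, -0.997, -0.0], [0.001, 0.0, -1.0]]
force: [-1.6, 0.7, 5.1]
gripper_width: 22.1
grip_force: 59.5
```

move_arm([
  [[0.2,0,0,0.02,0,0,0],[0.2,0,0,0,0,0,0]],
])

```text
time_s: 25.12
tool_pos: [559.9, -169.6, 0.6]
tcp_rot: [[0.997, 0.077, 0.001], [0.077, -0.997, -0.0], [0.001, 0.001, -1.0]]
force: [-3.2, 1.9, 8.1]
gripper_width: 22.2
grip_force: 59.8
```

Touching down (8 N). I'll release, rise, turn and look again.

move_arm([
  [[0.4,0,0,0,0,0,0],[0.4,0,0,0,0,0,0],[0.6,0,0,0,0,0,0],[0.6,0,0,-0.3,0,0,0],[1,0,0,-0.9,0,0,0]],
])

```text
time_s: 25.53
tool_pos: [556.5, -168.1, 32.0]
tcp_rot: [[0.997, 0.077, -0.007], [0.077, -0.997, 0.003], [-0.007, -0.004, -1.0]]
force: [0.2, 0.0, 1.0]
gripper_width: 61.8
grip_force: 0.0
```

move_arm([
  [[1,0,0,-0.9,0,0,0],[1,0,0,0,0,0,-1],[1,0,0,0,0,0,-1],[1,0,0,0,0,0,-1],[1,0,0,0,0,0,-1]],
])

```text
time_s: 25.95
tool_pos: [559.8, -169.6, 62.9]
tcp_rot: [[0.909, 0.418, 0.001], [0.418, -0.909, -0.0], [0.001, 0.001, -1.0]]
force: [-0.4, -0.1, 0.4]
gripper_width: 85.6
grip_force: 0.0
```

move_arm([
  [[1,0,0,0,0,0,-1],[1,0,0,0,0,0,-1],[1,0,0,0,0,0,-1],[1,0,0,0,0,0,-1],[1,0,0,0,0,0,-1]],
])

```text
time_s: 26.37
tool_pos: [559.7, -169.5, 62.6]
tcp_rot: [[0.647, 0.762, 0.0], [0.762, -0.647, 0.0], [0.0, 0.0, -1.0]]
force: [0.5, -0.3, -0.7]
gripper_width: 85.2
grip_force: 0.0
```

move_arm([
  [[1,0,0,0,0,0,-1],[1,0,0,0,0,0,-1],[1,0,0,0,0,0,-1],[1,0,0,0,0,0,-1],[1,0,0,0,0,0,-1]],
])

```text
time_s: 26.78
tool_pos: [559.7, -169.5, 62.6]
tcp_rot: [[0.264, 0.964, 0.0], [0.964, -0.264, 0.0], [0.0, 0.0, -1.0]]
force: [-0.9, 0.5, 0.0]
gripper_width: 85.4
grip_force: 0.0
```

move_arm([
  [[1,0,0,0,0,0,-1],[1,0,0,0,0,0,-1],[1,0,0,0,0,0,-1],[1,0,0,0,0,0,-1],[1,0,0,0,0,0,0]],
])

```text
time_s: 27.2
tool_pos: [559.7, -169.5, 62.5]
tcp_rot: [[-0.079, 0.997, 0.0], [0.997, 0.079, 0.0], [-0.0, 0.0, -1.0]]
force: [-0.1, 0.2, 0.0]
gripper_width: 85.2
grip_force: 0.0
```

```bash
python3 - <<'E'
from h import *
pr(); f,K,C=cam("wrist")
for q in arm.spot_point("wrist","cartridge_b"): print(round(q["p"],2),np.round(q["centre"]),ray(K,C,q["centre"],13).round(1))
# black caps: dark blob columns near rows 205-270
m=(f[205:268,200:360].max(2)<60); cols=np.where(m.sum(0)>20)[0]+200; print(cols)
E
```

```text
t 27.2 [ 559.7 -169.5   62.5] head 4.55 F [-0.1  0.2  0. ] w 85.2 g 0.0 q [-0.43  0.43 -0.21  0.93  0.    1.06]
0.57 [236. 277.] [ 560.  -169.4   13. ]
[222 223 224 225 226 227 228 229 230 231 232 324 325 326 327 328 329 330
 331 332 333 334]
```

move_arm([
  [[1,0,0,0.8,0,0,0],[1,0,0,0.7,0,0,0],[1,0,0,0.4,0,0,0],[1,0,0,0.17,0,0,0],[1,0,0,0,0,0,0]],
])

```text
time_s: 27.72
tool_pos: [558.5, -169.0, -1.3]
tcp_rot: [[-0.076, 0.997, -0.002], [0.997, 0.076, 0.001], [0.001, -0.002, -1.0]]
force: [0.1, 0.1, -0.5]
gripper_width: 85.4
grip_force: 0.0
```

move_arm([
  [[0.6,0,0,0,0,0,0],[0.6,0,0,0,0,0,0],[0.6,0,0,0,0,0,0],[0.6,0,0,0,0,0,0],[0.6,0,0,0,0,0,0]],
])

```text
time_s: 28.13
tool_pos: [560.9, -170.1, 1.6]
tcp_rot: [[-0.077, 0.997, 0.003], [0.997, 0.077, -0.001], [-0.001, 0.003, -1.0]]
force: [0.2, 0.1, 6.0]
gripper_width: 58.8
grip_force: 65.3
```

move_arm([
  [[0.6,0,0,-0.3,0,0,0],[0.6,0,0,-0.7,0,0,0],[0.6,0,0,-1,0,0,0],[0.6,0,0,-1,0,0,0],[0.6,0,0,-0.7,0,0,0]],
])

```text
time_s: 28.55
tool_pos: [560.1, -169.7, 114.1]
tcp_rot: [[-0.077, 0.997, 0.002], [0.997, 0.077, -0.001], [-0.001, 0.002, -1.0]]
force: [0.3, -0.7, -0.8]
gripper_width: 59.3
grip_force: 64.5
```

move_arm([
  [[0.6,0.5,0.2,0,0,0,0],[0.6,0.8,0.3,0,0,0,0],[0.6,0.9,0.4,0,0,0,0],[0.6,0.9,0.4,0,0,0,0],[0.6,0.9,0.4,0,0,0,0]],
])

```text
time_s: 28.97
tool_pos: [601.2, -44.8, 111.7]
tcp_rot: [[-0.076, 0.997, 0.0], [0.997, 0.076, 0.0], [0.0, 0.0, -1.0]]
force: [0.9, -0.1, -0.9]
gripper_width: 59.2
grip_force: 64.5
```

move_arm([
  [[0.6,0.9,0.4,0,0,0,0],[0.6,0.7,0.3,0,0,0,0],[0.6,0.5,0.14,0,0,0,0],[0.6,0.21,0,0,0,0,0],[0.6,0,0,0,0,0,0]],
])

```text
time_s: 29.38
tool_pos: [620.5, 26.6, 111.2]
tcp_rot: [[-0.08, 0.997, -0.001], [0.997, 0.08, 0.0], [0.0, -0.001, -1.0]]
force: [0.1, 0.1, -0.3]
gripper_width: 59.0
grip_force: 64.5
```

move_arm([
  [[0.6,0,0,0,0,0,0],[0.6,0,0,0,0,0,0]],
])

```text
time_s: 29.55
tool_pos: [620.5, 24.1, 111.1]
tcp_rot: [[-0.076, 0.997, -0.0], [0.997, 0.076, -0.0], [-0.0, -0.0, -1.0]]
force: [0.4, -0.1, -0.2]
gripper_width: 58.7
grip_force: 64.5
```

```bash
python3 - <<'E'
from h import *
pr(); go(620.7,25.2,39,4.5); f,K,C=cam("wrist"); save(f,"w8.png")
for l,z in[("cartridge_c",45),("well0",32)]:
    for q in arm.spot_point("wrist",l): print(l,round(q["p"],2),np.round(q["centre"]),ray(K,C,q["centre"],z).round(1))
E
```

```text
t 29.55 [620.5  24.1 111.1] head 4.37 F [ 0.4 -0.1 -0.2] w 58.7 g 64.5 q [-0.09  0.46 -0.04  1.07 -0.    1.4 ]
to (620.7, 25.2, 39, 4.5) shift [0.04 0.01 2.4 ] turn -0.03
cartridge_c 0.77 [289. 274.] [622.8 -17.9  45. ]
cartridge_c 0.76 [ 84. 270.] [611.3 104.5  45. ]
cartridge_c 0.76 [161. 277.] [617.9  63.2  45. ]
cartridge_c 0.58 [329. 502.] [774.  -35.6  45. ]
well0 0.8 [217. 276.] [620.3  25.4  32. ]
```

View pics/w8.png

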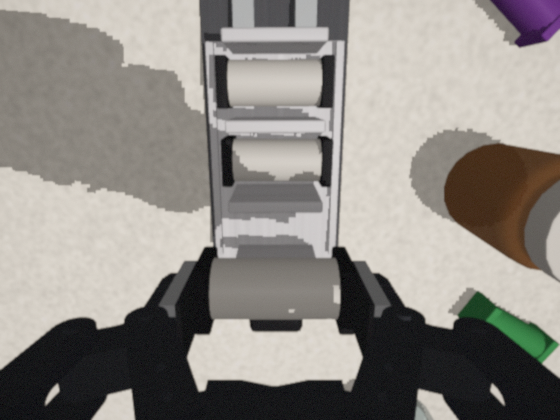

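The picture shows cartridges seated in well2 (row 82) and the middle well (row 161), and the held one above well0. Lowering it now.

move_arm([
  [[0.6,0.02,0,0.4,0,0,0],[0.6,0,0,0.5,0,0,0],[0.6,0,0,0.5,0,0,0],[0.6,0,0,0.4,0,0,0],[0.6,0,0,0.3,0,0,0]],
])

```text
time_s: 30.12
tool_pos: [620.2, 24.9, 46.8]
tcp_rot: [[-0.076, 0.997, -0.001], [0.997, 0.076, 0.0], [0.0, -0.001, -1.0]]
force: [-0.3, 0.0, -0.8]
gripper_width: 59.1
grip_force: 64.5
```

move_arm([
  [[0.6,0,0,0.2,0,0,0],[0.6,0,0,0.1,0,0,0],[0.6,0,0,0,0,0,0],[0.6,0,0,0,0,0,0]],
])

```text
time_s: 30.45
tool_pos: [621.2, 25.6, 39.4]
tcp_rot: [[-0.077, 0.997, 0.001], [0.997, 0.077, 0.0], [0.0, 0.001, -1.0]]
force: [0.8, 0.0, -0.2]
gripper_width: 58.6
grip_force: 64.5
```

move_arm([
  [[0.6,0,0,0.1,0,0,0],[0.6,0,0,0.05,0,0,0],[0.6,0,0,0,0,0,0]],
])

```text
time_s: 30.7
tool_pos: [620.9, 25.8, 34.5]
tcp_rot: [[-0.077, 0.997, 0.0], [0.997, 0.077, 0.0], [0.0, 0.0, -1.0]]
force: [-0.6, 0.1, -0.3]
gripper_width: 58.5
grip_force: 64.5
```

move_arm([
  [[0.6,0,0,0.03,0,0,0],[0.6,0,0,0,0,0,0]],
])

```text
time_s: 30.87
tool_pos: [621.0, 25.8, 33.7]
tcp_rot: [[-0.077, 0.997, 0.0], [0.997, 0.077, 0.0], [0.0, 0.0, -1.0]]
force: [-0.7, 0.3, 0.0]
gripper_width: 59.2
grip_force: 64.6
```

move_arm([
  [[0.6,0,0,0.02,0,0,0],[0.6,0,0,0,0,0,0]],
])

```text
time_s: 31.03
tool_pos: [621.0, 25.8, 33.6]
tcp_rot: [[-0.077, 0.997, 0.001], [0.997, 0.077, 0.0], [-0.0, 0.001, -1.0]]
force: [-1.4, 0.7, 3.4]
gripper_width: 58.5
grip_force: 64.8
```

move_arm([
  [[0.6,0,0,0.01,0,0,0],[0.6,0,0,0,0,0,0]],
])

```text
time_s: 31.2
tool_pos: [621.1, 25.8, 33.6]
tcp_rot: [[-0.077, 0.997, 0.001], [0.997, 0.077, 0.0], [-0.0, 0.001, -1.0]]
force: [-3.1, -0.7, 5.7]
gripper_width: 58.9
grip_force: 65.4
```

Both are in. I'll release, rise and go behind the post with the fingers shut.

move_arm([
  [[0.85,0,0,0,0,0,0],[0.85,0,0,0,0,0,0],[0.85,0,0,0,0,0,0],[0.85,0,0,-0.4,0,0,0],[0.85,0,0,-0.8,0,0,0]],
])

```text
time_s: 31.62
tool_pos: [618.2, 25.9, 65.5]
tcp_rot: [[-0.077, 0.997, -0.007], [0.997, 0.077, 0.001], [0.001, -0.007, -1.0]]
force: [-0.0, 1.0, 0.4]
gripper_width: 72.6
grip_force: 0.0
```

move_arm([
  [[0.85,0,0,-1,0,0,0],[0.85,0,0,-1,0,0,0],[0.5,-0.7,0,0,0,0,0],[0,-0.8,0,0,0,0,0],[0,-0.8,0,0,0,0,0]],
])

```text
time_s: 32.03
tool_pos: [626.8, -43.4, 129.5]
tcp_rot: [[-0.079, 0.997, 0.002], [0.997, 0.079, -0.0], [-0.0, 0.002, -1.0]]
force: [0.4, -0.8, -0.4]
gripper_width: 37.0
grip_force: 0.0
```

move_arm([
  [[0,-0.7,0,0,0,0,0],[0,0,0,0,0,0,0],[0,0,0,0,0,0,0],[0,0,0,0,0,0,0]],
])

```text
time_s: 32.37
tool_pos: [627.6, -63.7, 128.3]
tcp_rot: [[-0.077, 0.997, -0.001], [0.997, 0.077, 0.001], [0.001, -0.001, -1.0]]
force: [0.0, 0.0, -0.4]
gripper_width: -0.3
grip_force: 0.0
```

```bash
python3 - <<'E'
from h import *
pr(); f,K,C=cam("wrist"); save(f,"w9.png")
for l,z in[("cartridge_c",45),("post_top",76)]:
    for q in arm.spot_point("wrist",l): print(l,round(q["p"],2),np.round(q["centre"]),ray(K,C,q["centre"],z).round(1))
go(627.5,-65,52,4.5)
E
```

```text
t 32.37 [627.6 -63.7 128.3] head 4.42 F [ 0.   0.  -0.4] w -0.3 g 0.0 q [-0.23  0.47  0.02  1.12  0.    1.27]
cartridge_c 0.9 [ 71. 273.] [619.3  24.9  45. ]
cartridge_c 0.77 [212. 513.] [779.4 -48.5  45. ]
post_top 0.63 [158. 276.] [624.4 -20.6  76. ]
to (627.5, -65, 52, 4.5) shift [-0.07 -0.01  2.55] turn 0.0
```

View pics/w9.png

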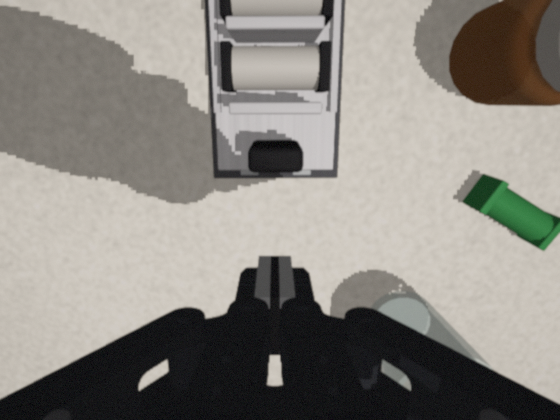

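The shut fingers line up with the post (col 275; post at row 158). All cartridges are lying in their wells. I'll lower behind the post and push.

move_arm([
  [[0,0,0,0.7,0,0,0],[0,0,0,0.8,0,0,0],[0,0,0,0.6,0,0,0],[0,0,0,0.3,0,0,0],[0,0,0,0.1,0,0,0]],
])

```text
time_s: 32.93
tool_pos: [626.4, -62.9, 51.7]
tcp_rot: [[-0.078, 0.997, -0.003], [0.997, 0.078, 0.001], [0.001, -0.003, -1.0]]
force: [-1.0, 0.1, 0.2]
gripper_width: -0.1
grip_force: 0.0
```

move_arm([
  [[0,0.2,0,0,0,0,0],[0,0.2,0,0,0,0,0],[0,0.1,0,0,0,0,0],[0,0.1,0,0,0,0,0],[0,0.1,0,0,0,0,0]],
])

```text
time_s: 33.35
tool_pos: [626.9, -42.6, 54.8]
tcp_rot: [[-0.078, 0.997, 0.002], [0.997, 0.078, -0.0], [-0.0, 0.002, -1.0]]
force: [0.8, -1.3, -0.5]
gripper_width: -0.1
grip_force: 0.0
```

move_arm([
  [[0,0.1,0,0,0,0,0],[0,0.1,0,0,0,0,0],[0,0.1,0,0,0,0,0],[0,0.12,0,0,0,0,0],[0,0.14,0,0,0,0,0]],
])

```text
time_s: 33.77
tool_pos: [625.3, -26.5, 54.1]
tcp_rot: [[-0.077, 0.997, 0.001], [0.997, 0.077, -0.001], [-0.001, 0.001, -1.0]]
force: [1.2, -2.1, 1.6]
gripper_width: 0.0
grip_force: 1.4
```

move_arm([
  [[0,0.16,0,0,0,0,0],[0,0.18,0,0,0,0,0],[0,0.2,0,0,0,0,0],[0,0.2,0,0,0,0,0],[0,0.2,0,0,0,0,0]],
])

```text
time_s: 34.18
tool_pos: [622.8, 2.5, 53.7]
tcp_rot: [[-0.077, 0.997, 0.0], [0.997, 0.077, 0.0], [0.0, 0.0, -1.0]]
force: [0.6, -2.9, 0.9]
gripper_width: -0.2
grip_force: 1.4
```

```bash
python3 - <<'E'
from h import *
pr(); f,K,C=cam("top"); 
for q in arm.spot_point("top","post_top"): print(round(q["p"],2),ray(K,C,q["centre"],76).round(1))
go(615,81,53,4.5)
E
```

```text
t 34.18 [622.8   2.5  53.7] head 4.44 F [ 0.6 -2.9  0.9] w -0.2 g 1.4 q [-0.12  0.51 -0.11  0.95  0.    1.37]
0.48 [436.3 337.6  76. ]
to (615, 81, 53, 4.5) shift [ 2.59 -0.03  0.01] turn 0.01
```

Pushing at about 3 N, as expected. Roughly 2.6 units remain.

move_arm([
  [[0,0.2,0,0,0,0,0],[0,0.2,0,0,0,0,0],[0,0.2,0,0,0,0,0],[0,0.2,0,0,0,0,0],[0,0.2,0,0,0,0,0]],
])

```text
time_s: 34.7
tool_pos: [619.7, 32.3, 53.2]
tcp_rot: [[-0.077, 0.997, -0.001], [0.997, 0.077, -0.0], [0.0, -0.001, -1.0]]
force: [-0.7, -3.5, -0.6]
gripper_width: 0.2
grip_force: 1.4
```

move_arm([
  [[0,0.2,0,0,0,0,0],[0,0.2,0,0,0,0,0],[0,0.2,0,0,0,0,0],[0,0.2,0,0,0,0,0],[0,0.16,0,0,0,0,0]],
])

```text
time_s: 35.12
tool_pos: [617.9, 61.3, 53.6]
tcp_rot: [[-0.078, 0.997, -0.0], [0.997, 0.078, 0.0], [0.0, -0.0, -1.0]]
force: [-0.3, -2.5, -0.9]
gripper_width: 0.2
grip_force: 1.4
```

move_arm([
  [[0,0.12,0,0,0,0,0],[0,0.08,0,0,0,0,0],[0,0.06,0,0,0,0,0],[0,0.06,0,0,0,0,0],[0,0.06,0,0,0,0,0]],
])

```text
time_s: 35.53
tool_pos: [617.4, 71.8, 53.7]
tcp_rot: [[-0.077, 0.997, 0.0], [0.997, 0.077, 0.0], [0.0, 0.0, -1.0]]
force: [-0.7, -3.4, -1.6]
gripper_width: 0.2
grip_force: 1.3
```

move_arm([
  [[0,0.06,0,0,0,0,0],[0,0.06,0,0,0,0,0]],
])

```text
time_s: 35.7
tool_pos: [617.0, 75.4, 53.7]
tcp_rot: [[-0.077, 0.997, 0.0], [0.997, 0.077, 0.0], [0.0, 0.0, -1.0]]
force: [-1.7, -2.9, -0.9]
gripper_width: 0.1
grip_force: 1.3
```

move_arm([
  [[0,0.05,0,0,0,0,0],[0,0.05,0,0,0,0,0]],
])

```text
time_s: 35.87
tool_pos: [616.8, 78.4, 53.7]
tcp_rot: [[-0.077, 0.997, 0.0], [0.997, 0.077, 0.0], [0.0, 0.0, -1.0]]
force: [-1.7, -2.2, -0.6]
gripper_width: 0.3
grip_force: 1.3
```

move_arm([
  [[0,0.04,0,0,0,0,0],[0,0.04,0,0,0,0,0]],
])

```text
time_s: 36.03
tool_pos: [616.7, 79.3, 53.8]
tcp_rot: [[-0.076, 0.997, 0.0], [0.997, 0.076, -0.003], [-0.003, -0.0, -1.0]]
force: [-1.5, -9.7, -0.7]
gripper_width: 0.3
grip_force: 5.4
```

move_arm([
  [[0,0.03,0,0,0,0,0],[0,0,0,0,0,0,0]],
])

```text
time_s: 36.2
tool_pos: [616.7, 79.3, 53.8]
tcp_rot: [[-0.076, 0.997, 0.0], [0.997, 0.076, -0.005], [-0.005, -0.0, -1.0]]
force: [-1.3, -10.8, 0.2]
gripper_width: -0.3
grip_force: 5.1
```

move_arm([
  [[0,0.03,0,0,0,0,0],[0,0,0,0,0,0,0]],
])

```text
time_s: 36.37
tool_pos: [616.7, 79.3, 53.8]
tcp_rot: [[-0.075, 0.997, 0.0], [0.997, 0.075, -0.006], [-0.006, -0.0, -1.0]]
force: [-2.0, -13.3, -0.2]
gripper_width: 0.0
grip_force: 6.4
```

The force rises with no further motion, so the carrier is against the stop. I'll back off, rise and check.

move_arm([
  [[0,-0.3,0,0,0,0,0],[0,-0.6,0,0,0,0,0],[0,-0.8,0,0,0,0,0],[0,-0.6,0,-0.6,0,0,0],[0,0,0,-1,0,0,0]],
])

```text
time_s: 36.78
tool_pos: [620.4, 11.5, 99.1]
tcp_rot: [[-0.075, 0.997, -0.005], [0.997, 0.075, 0.001], [0.002, -0.005, -1.0]]
force: [0.0, 0.3, -0.2]
gripper_width: -0.1
grip_force: 0.0
```

move_arm([
  [[0,0,0,-1,0,0,0],[0,0.5,0,-1,0,0,0],[0,0.9,0,-1,0,0,0],[0,1,0,0,0,0,0],[0,1,0,0,0,0,0]],
])

```text
time_s: 37.2
tool_pos: [616.3, 116.9, 195.4]
tcp_rot: [[-0.076, 0.997, 0.008], [0.997, 0.076, 0.003], [0.002, 0.008, -1.0]]
force: [-0.2, 0.3, -0.4]
gripper_width: 0.0
grip_force: 0.0
```

move_arm([
  [[0,0,0,0,0,0,0],[0,0,0,0,0,0,0],[0,0,0,0,0,0,0]],
])

```text
time_s: 37.45
tool_pos: [614.2, 115.8, 191.7]
tcp_rot: [[-0.078, 0.997, 0.001], [0.997, 0.078, 0.001], [0.001, 0.001, -1.0]]
force: [0.7, 0.0, -0.5]
gripper_width: -0.1
grip_force: 0.0
```

```bash
python3 - <<'E'
from h import *
pr(); f,K,C=cam("wrist"); 
g,_,_=cam("scene"); s=cv2.resize(g[130:350,140:480],(560,362),interpolation=cv2.INTER_CUBIC)
save(np.vstack([f[:237],s]),"end.png")
E
```

```text
t 37.45 [614.2 115.8 191.7] head 4.49 F [ 0.7  0.  -0.5] w -0.1 g 0.0 q [0.06 0.42 0.11 1.26 0.   1.55]
```

View pics/end.png

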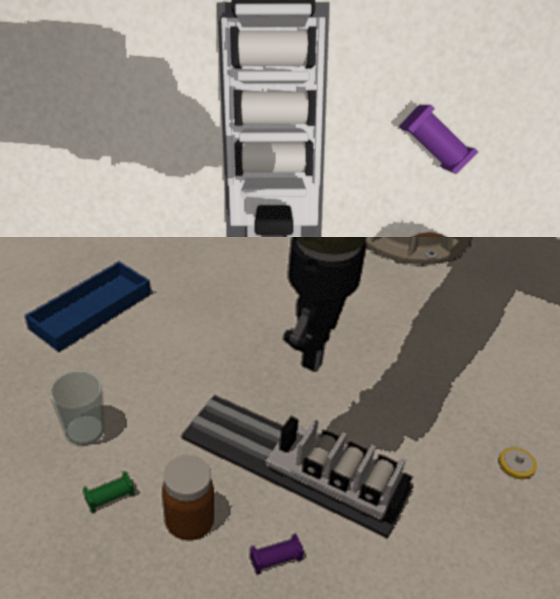

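The three cartridges lie flat in the wells (rows 48, 107 and 157). The carrier is against the black stop, the tray is empty and the bystanders have not moved.

```bash
python3 -c "
from cell import arm
print(arm.close_job())"
```

```text
the job is handed in; nothing more can be done
None
```

Both cartridges lie flat in the two outer wells with cartridge_c still in the middle one, the carrier is home against the end stop, and the job was handed in at about 37.5 s.

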